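# Scoop chokes from under the rack and weigh them

### The arm

A 7-joint arm with a two-finger parallel gripper is mounted at the origin on the work surface. World frame = base frame: x ahead of the robot, y to its left, z up, the work surface at z = 0. Lengths are in m, angles in degrees, forces in N, time in s.
With the tool pointing down it reaches from about 0.425 to 0.95 m from the base axis. Payload 16.7 kg.
Tool frame: the origin (TCP) lies midway between the tips of the shut fingers; the grasp point (between the pads) lies 19 mm behind it (ctrl.grasp_offset is the distance from the TCP to the grasp point, in m); z points along the fingers, y is the line along which they close (so a half turn about z gives the same grasp; the last joint's range is limited). The gripper opens to 94 mm and grips with 3 to 60 N. Pads are 16 mm wide; open, the fingers measure 119 mm over their backs; the gripper's body (75 mm by 177 mm) begins 78 mm behind the grasp point.
Start: joints at [60.476, 24.414, 4.234, 92.017, -1.954, 63.644, -3.845], TCP at [0.241, -0.63, 0.173] pointing down, gripper open.
Joint ranges: [-163.25, 163.25], [-28.42, 122.38], [-70.27, 78.77], [12.13, 141.07], [-58.53, 238.53], [9.26, 117.41], [-156.51, 156.51]. Speed limits (degrees/s): [108.29, 108.29, 136.94, 136.94, 172.46, 172.46, 172.46].

### API

Orientations are given as a 3x3 rotation matrix whose columns are the frame's x, y, z axes.
In Python, from bench import ctrl, vision, job gives the robot as it stands.
- The arm moves only by the tool arm_command, never from a script. Its argument "motion" is a list of rows, each a list of 7 numbers: the shift along the tool's x, y, z as a fraction of full scale, then the turn, a rotation vector about the tool's x, y, z as a fraction of full scale, then the opening, from 0 (shut) to 1 (fully open). In form: [[dx, dy, dz, ax, ay, az, grip], ...]. A call has 1 to 5 rows; each row is the pose to reach, as a shift and turn from the pose commanded when the call began, along the tool's axes at that moment; what a row does not reach only later rows make up. Full scale, the value 1, is 0.15 m for a shift and 90 degrees for a turn. A row lasts 1/10 s, in which the tool goes at most 50 mm and 8.59 degrees, less where a joint would pass 70% of its speed; a pose out of reach is approached as far as the arm can. A call with a number of a shift or a turn outside -1 to 1 is refused whole. A call with a gripper value outside its range is refused whole. The fingers move at their own pace and stop on an object; the grip force is fixed at half the most. Time passes only in rows, so rows that repeat a pose let the fingers close. It gives the time, the measured TCP pose, the force, the opening and the grip force at its end, in the units of the state.
- ctrl.observe(): the state, without advancing time (a new reading comes with each control period).
- vision.get_image(name): name is "scene" or "top" or "wrist"; returns a dict with "image" (480x640x3 uint8, red, green, blue), "fx", "fy", "cx", "cy" (pixels), "R" (3x3) and "t" (3): a world point X has camera coordinates R X + t; the wrist camera has in their place "T_tool_cam" (4x4, takes a point from camera to tool coordinates, whose origin is the TCP and whose axes are the flange's). Camera axes: x right, y down, z forward; pixel columns grow to the right and rows downward; lengths in m; the calibration is good to about 2 mm. The wrist camera is an equidistant fisheye: a pixel r from the principal point sees the ray r / f radians off the axis. A picture is of the moment at which its call begins: read the wrist's pose just before it. There is no depth.
- job.sign_off(): hands the job in; it is judged then, once.
The state is a dict: "time": time; "joints": joint angles; "qvel": joint speeds; "tau": joint torques, N m; "tool_pos": TCP position; "ee_rot": TCP orientation; "force": force on the tool from outside, world axes, zero at the start; "torque": the same for the moment, N m; "finger_gap": finger opening in m; "gripper_force": force on a finger pad.
Only numpy, scipy, OpenCV 4.12 (cv2) and the standard library are available. Lean on these libraries where they do the work, as an engineer would, in place of code of your own. Each camera call takes 0.05 s, during which the arm holds its last target. There are 200 camera calls.

### The job

First slide the multimeter, flat on the bench, out of the way and onto its white-bordered mat, lined up with it. Then take the scoop pan off the counting scale, slide it under the lip of the wire rack to scoop up every choke lying there (do not reach under the rack with the fingers), and bring the pan out with them all inside. Finally seat the loaded pan back on the scale, level and fully down over both pegs, with every choke in the pan and the bottle, screwdriver and tin left alone.

Things in the scene. Friction and masses are not known exactly. Their poses are not given: they have to be found in the camera images.
- meter_c (a point): Centre (half-way up) of a hand-held multimeter lying face up on the bench: orange case 180 x 85 x 40 mm, 0.4 kg, too wide to grip across and meant to be slid; x runs along its long side, z up.
- spot: The multimeter's parking place: a dark flat mat 205 x 110 mm with a white border, level with the bench, to the left or right of the work; origin at its centre on the bench, x along its long side.
- rack: Fixed steel wire rack, 150 mm deep, underside 56 and top 64 mm above the bench, legs at the corners. Origin: middle of the front lip, on the bench; x points straight in under it, y along the lip; free width y = -200 to 200 mm. A rail at x = 110 mm, 11 to 31 mm above the bench, spans its width (like rails join the legs at the sides): it stops the chokes, but the pan's thin front (its first 20 mm) passes beneath it.
- scale: Counting scale (fixed): grey base 225 x 160 x 34 mm with a steel platform whose top is 45 mm above the bench; two upright pegs 11 mm in diameter, 15 mm tall with tapered tops. Origin under its centre; x points away from its display.
- scale_seat (a point): Point on the scale's platform top midway between the two pegs (the pegs stand at y = -48 and +48 mm from it); x is the direction in which the seated pan's tip points, z up.
- pan_grip (a point): Centre of the black grip bar of the scale's steel scoop pan (0.28 kg): 16 mm thick (x), 56 mm long (y), 30 mm high, centre 77 mm above the pan's underside, on two thin posts. x points to the pan's open tip, z up. The pan's base plate has two 15 mm holes straight below at x = 0, y = -48 and 48 mm that fit over the scale's pegs; it reaches back to x = -22 mm.
- pan_tip (a point): Middle of the scoop pan's front edge, level with its underside, 190 mm ahead of the grip; same axes. Behind it: sloping lip with a 5.5 mm high crest 18 mm back, then a 3 mm thick floor back to the rear wall's face, 165 mm behind the tip. Pan 140 mm wide, 134 inside; walls 30 mm high from the rear to 46 mm short of the tip, then 7 mm high to 20 mm short of it.
- choke0_c (a point): Centre (11 mm above the underside) of a potted choke: a smooth slippery black disc 60 mm in diameter, 22 mm high, 0.1 kg, brass bush on top; the underside is flat over 44 mm and bevelled up to 7 mm high at the rim, so a thin lip slides under it. z up. Absent in some starts.
- choke1_c (a point): Centre (11 mm above the underside) of a potted choke: a smooth slippery black disc 60 mm in diameter, 22 mm high, 0.1 kg, brass bush on top; the underside is flat over 44 mm and bevelled up to 7 mm high at the rim, so a thin lip slides under it. z up. Absent in some starts.
- choke2_c (a point): Centre (11 mm above the underside) of a potted choke: a smooth slippery black disc 60 mm in diameter, 22 mm high, 0.1 kg, brass bush on top; the underside is flat over 44 mm and bevelled up to 7 mm high at the rim, so a thin lip slides under it. z up. Absent in some starts.
- choke3_c (a point): Centre (11 mm above the underside) of a potted choke: a smooth slippery black disc 60 mm in diameter, 22 mm high, 0.1 kg, brass bush on top; the underside is flat over 44 mm and bevelled up to 7 mm high at the rim, so a thin lip slides under it. z up. Absent in some starts.
- flux: Bystander: small amber bottle, 48 mm in diameter, 110 mm high; origin under its centre.
- driver: Bystander: screwdriver lying on the bench; origin near its middle.
- tin: Bystander: aluminium tin, 70 mm in diameter, 50 mm high; origin under its centre.
There are look-alikes about, which are no part of the job. Leave any green or purple look-alike of the part that bears choke2_c alone.

How it is judged (in metres and radians):
On the way, in this order (a step that is already met when the one before it is completed fails the run):
1. the multimeter lies on its mat (horizontal distance between meter_c and spot below 0.025 m and angle between the x axis of meter_c and the x axis of spot, either way round below 0.2 rad), for 0.2 s.
2. the scoop pan is slid in under the rack's lip (x of pan_tip in the frame of rack above 0.05 m and y of pan_tip in the frame of rack between -0.19 and 0.19 m and height (world z) of pan_tip below 0.03 m), for 0.1 s.
3. the pan is out from under the rack with every choke in it (x of choke0_c in the frame of pan_grip between 0.045 and 0.17 m and y of choke0_c in the frame of pan_grip between -0.05 and 0.05 m and z of choke0_c in the frame of pan_grip between -0.072 and -0.035 m and x of choke1_c in the frame of pan_grip between 0.045 and 0.17 m and y of choke1_c in the frame of pan_grip between -0.05 and 0.05 m and z of choke1_c in the frame of pan_grip between -0.072 and -0.035 m and x of choke2_c in the frame of pan_grip between 0.045 and 0.17 m and y of choke2_c in the frame of pan_grip between -0.05 and 0.05 m and z of choke2_c in the frame of pan_grip between -0.072 and -0.035 m and x of choke3_c in the frame of pan_grip between 0.045 and 0.17 m and y of choke3_c in the frame of pan_grip between -0.05 and 0.05 m and z of choke3_c in the frame of pan_grip between -0.072 and -0.035 m and x of pan_tip in the frame of rack below 0 m), for 0.3 s.
At the end, for the whole second after the job is handed in: Multimeter centred on its mat within 25 mm and 0.2 rad; pan seated on the scale (5 mm sideways, at most 4 mm above fully down, level within 0.05 rad, tip away from the display); every choke present lies in the pan (all of step 1 and x of choke0_c in the frame of pan_grip between 0.045 and 0.17 m and y of choke0_c in the frame of pan_grip between -0.05 and 0.05 m and z of choke0_c in the frame of pan_grip between -0.072 and -0.035 m and x of choke1_c in the frame of pan_grip between 0.045 and 0.17 m and y of choke1_c in the frame of pan_grip between -0.05 and 0.05 m and z of choke1_c in the frame of pan_grip between -0.072 and -0.035 m and x of choke2_c in the frame of pan_grip between 0.045 and 0.17 m and y of choke2_c in the frame of pan_grip between -0.05 and 0.05 m and z of choke2_c in the frame of pan_grip between -0.072 and -0.035 m and x of choke3_c in the frame of pan_grip between 0.045 and 0.17 m and y of choke3_c in the frame of pan_grip between -0.05 and 0.05 m and z of choke3_c in the frame of pan_grip between -0.072 and -0.035 m and horizontal distance between pan_grip and scale_seat below 0.005 m and z of pan_grip in the frame of scale_seat below 0.081 m and x of pan_tip in the frame of scale_seat above 0.17 m and angle between pan_grip's own z axis and vertical below 0.05 rad); the robot touches nothing.
It fails at once if a finger touches a choke that lies under the rack ((contact force between the fingers and choke0 above 0.5 N and x of choke0_c in the frame of rack between 0.02 and 0.17 m and y of choke0_c in the frame of rack between -0.2 and 0.2 m and height (world z) of choke0_c below 0.04 m) or (contact force between the fingers and choke1 above 0.5 N and x of choke1_c in the frame of rack between 0.02 and 0.17 m and y of choke1_c in the frame of rack between -0.2 and 0.2 m and height (world z) of choke1_c below 0.04 m) or (contact force between the fingers and choke2 above 0.5 N and x of choke2_c in the frame of rack between 0.02 and 0.17 m and y of choke2_c in the frame of rack between -0.2 and 0.2 m and height (world z) of choke2_c below 0.04 m) or (contact force between the fingers and choke3 above 0.5 N and x of choke3_c in the frame of rack between 0.02 and 0.17 m and y of choke3_c in the frame of rack between -0.2 and 0.2 m and height (world z) of choke3_c below 0.04 m)).
It fails at once if the multimeter is tipped by more than 0.3 rad or lifted more than 30 mm (angle between meter_c's own z axis and vertical above 0.3 rad or height (world z) of meter_c above 0.05 m).
It fails at once if the bottle is shoved more than 40 mm from its place (distance of flux from where it was at the start of the episode above 0.04 m).
It fails at once if the screwdriver is shoved more than 40 mm from its place (distance of driver from where it was at the start of the episode above 0.04 m).
It fails at once if the tin is shoved more than 40 mm from its place (distance of tin from where it was at the start of the episode above 0.04 m).
Of choke0, choke1, choke2, choke3 only 3 to 4 are there at a start; the rules pass over those that are not, and their reading is None.
At some moment in a run one of choke0, choke1, choke2, choke3, meter may be knocked a few centimetres aside while the robot is not near it.
It also fails if it takes over 200 s, if anything falls off the work surface, if the arm or the gripper's body presses on something with over 40 N, if the wrist force passes 120 N, or if a joint passes its speed limit or range.

## Working session

There is one attempt and no reset: what is moved stays moved. The work goes in short steps, Python scripts to look and compute and a tool call to move; the robot and the scene stay as the last step left them, time stands still between calls to the robot, and variables do not carry over. Pictures are saved under pics/ and viewed, at most 14 in all, crops included, and the job is handed in when it is done.

Besides the shell and the picture viewer there is one more tool, called after "Call:" by a JSON object that holds its "api" and its "payload", one argument or row to a line. arm_command: Moves the arm, as the interface text tells. Shift numbers are shares of 0.15 m and turn numbers shares of 90 degrees, none past 1 either way. Its arguments: {"type":"object","properties":{"motion":{"type":"array"}},"required":["motion"]}

```bash
ls; mkdir -p pics
python3 - <<'E'
from bench import ctrl, vision, job
import cv2,json,numpy as np
s=ctrl.observe(); print(s['time'],s['tool_pos'],np.round(s['ee_rot'],3).tolist(),s['finger_gap'],ctrl.grasp_offset)
for n in("scene","top"):
    d=vision.get_image(n); cv2.imwrite(f'pics/{n}0.png',d['image'][:,:,::-1])
    print(n,{k:np.round(v,3).tolist() for k,v in d.items() if k!='image'})
E
```

```text
pics
0.0 [ 0.24126565 -0.62989938  0.17218973] [[0.934, 0.358, -0.001], [0.358, -0.934, 0.001], [-0.0, -0.001, -1.0]] 0.09380330641308293 0.0188
scene {'fx': 500.416, 'fy': 500.416, 'cx': 318.603, 'cy': 241.956, 'R': [[0.379, 0.926, -0.002], [0.776, -0.319, -0.545], [-0.505, 0.204, -0.839]], 't': [-0.24, -0.38, 1.474]}
top {'fx': 605.201, 'fy': 605.201, 'cx': 333.51, 'cy': 233.965, 'R': [[-0.01, -1.0, -0.021], [-0.989, 0.013, -0.145], [0.145, 0.019, -0.989]], 't': [0.06, 0.585, 1.24]}
```

View pics/scene0.png

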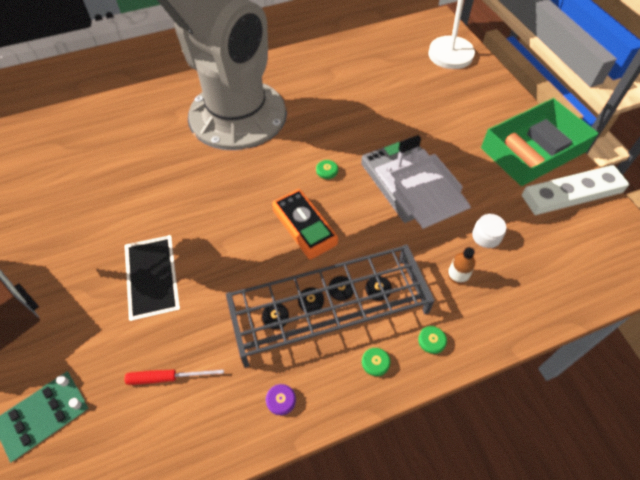

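View pics/top0.png

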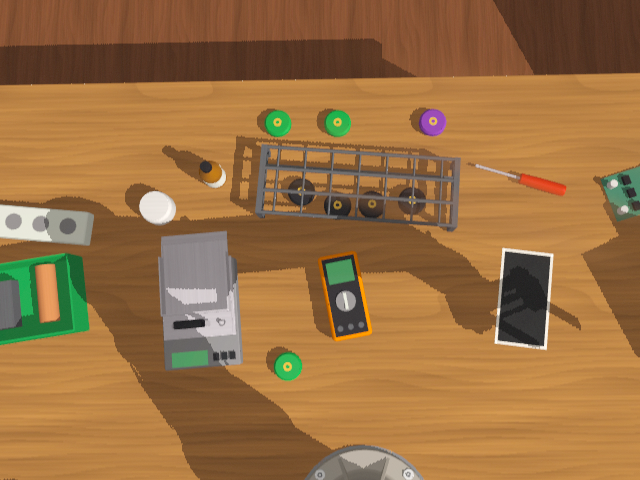

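```bash
cat > h.py <<'E'
from bench import ctrl, vision, job
import cv2,numpy as np
def px2w(d,uv,z):
    R,t=np.array(d['R']),np.array(d['t']); uv=np.atleast_2d(uv).astype(float)
    r=np.c_[(uv[:,0]-d['cx'])/d['fx'],(uv[:,1]-d['cy'])/d['fy'],np.ones(len(uv))]@R
    c=-R.T@t; s=(z-c[2])/r[:,2]
    return c+r*s[:,None]
def w2px(d,X):
    p=np.atleast_2d(X)@np.array(d['R']).T+d['t']
    return np.c_[d['fx']*p[:,0]/p[:,2]+d['cx'],d['fy']*p[:,1]/p[:,2]+d['cy']]
def blob(mask):
    n,l,st,c=cv2.connectedComponentsWithStats(mask.astype(np.uint8)); i=1+st[1:,4].argmax(); return l==i
def rect(m):
    pts=np.argwhere(m)[:,::-1].astype(np.float32); return pts
E
python3 - <<'E'
from h import *
d=vision.get_image('top'); im=d['image']; hsv=cv2.cvtColor(im,cv2.COLOR_RGB2HSV).astype(int)
H,S,V=hsv[...,0],hsv[...,1],hsv[...,2]
def meas(name,m,z):
    w=px2w(d,rect(m),z)[:,:2].astype(np.float32); r=cv2.minAreaRect(w*1000); print(name,np.round(r[0]),np.round(r[1]),round(r[2],1),m.sum())
roi=np.zeros(H.shape,bool); roi[235:350,305:385]=1
m=blob((H>5)&(H<17)&(S>225)&(V>150)&roi); meas('meter',cv2.morphologyEx(m.astype(np.uint8),cv2.MORPH_CLOSE,np.ones((3,3)))>0,.04)
m=blob((S<50)&(V>150)&(np.arange(640)>480)[None]&(np.arange(480)>230)[:,None]); meas('mat',m,0)
pts=[(302,191),(337,205),(372,204),(412,201)]
print('chokes',np.round(px2w(d,pts,.022)*1000)[:,:2].tolist())
a=cv2.resize(im[130:240,230:470],None,fx=3.33,fy=3.33,interpolation=cv2.INTER_CUBIC)
b=cv2.resize(im[225:375,150:250],None,fx=4,fy=4,interpolation=cv2.INTER_CUBIC)
cv2.imwrite('pics/c1.png',a[:,:,::-1]); cv2.imwrite('pics/c2.png',b[:,:,::-1]); print(a.shape,b.shape)
E
```

```text
meter [459.  33.] [174.  83.] 10.0 372
mat [ 448. -352.] [110. 206.] 82.4 832
chokes [[684.0, 122.0], [652.0, 46.0], [653.0, -30.0], [659.0, -117.0]]
(366, 799, 3) (600, 400, 3)
```

View pics/c1.png

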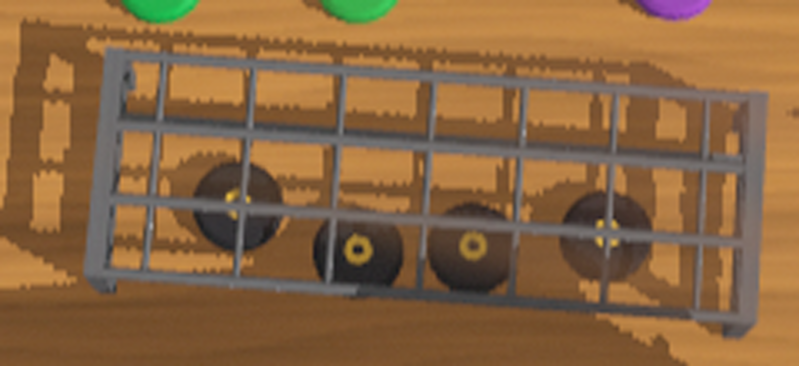

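View pics/c2.png

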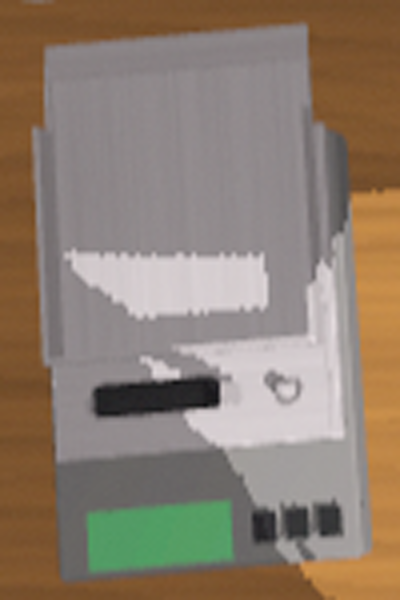

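Run:
```python
from h import *
d=vision.get_image('top')
def c1(p): return np.array(p)/3.33+[230,130]
def c2(p): return np.array(p)/4+[150,225]
P=lambda n,p,z:print(n,np.round(px2w(d,p,z)*1000)[:,:2].tolist())
P('rack top TL TR BR BL',c1([(105,48),(768,93),(752,322),(87,275)]),.064)
P('feet front BL BR',c1([(103,292),(738,336)]),0.0)
P('grip ends,mid',c2([(95,398),(218,392),(157,385),(157,411)]),.137)
P('tip edge',c2([(45,48),(306,27)]),.047)
P('peg',c2([(285,388)]),.055)
P('scale base bottom corners',c2([(62,580),(368,556)]),.034)
P('tin,flux tops',[(157,202)],.05); P('flux',[(208,166)],.11); P('green near',[(288,366)],.022)
P('driver',[(470,165),(565,189)],.01)
P('meter',[(320,258),(354,253),(371,333),(336,340)],.04)
d=vision.get_image('scene')
P('scene chokes',[(275,314),(311,298),(341,288),(378,287)],.022)
P('sc tin',[(489,224)],.05);P('sc flux',[(468,253)],.11)
P('sc pan grip',[(402,145)],.137)
w=vision.get_image('wrist'); print({k:np.round(v,3).tolist() for k,v in w.items() if k!='image'})
cv2.imwrite('pics/w0.png',w['image'][:,:,::-1])
```

```text
rack top TL TR BR BL [[778.0, 205.0], [742.0, -217.0], [595.0, -202.0], [630.0, 215.0]]
feet front BL BR [[630.0, 214.0], [595.0, -204.0]]
grip ends,mid [[399.0, 362.0], [402.0, 302.0], [405.0, 332.0], [393.0, 332.0]]
tip edge [[584.0, 419.0], [593.0, 280.0]]
peg [[403.0, 287.0]]
scale base bottom corners [[306.0, 406.0], [317.0, 246.0]]
tin,flux tops [[659.0, 430.0]]
flux [[720.0, 308.0]]
green near [[311.0, 152.0]]
driver [[740.0, -248.0], [683.0, -452.0]]
meter [[535.0, 83.0], [545.0, 11.0], [378.0, -22.0], [364.0, 51.0]]
scene chokes [[662.0, -115.0], [656.0, -27.0], [658.0, 45.0], [688.0, 124.0]]
sc tin [[648.0, 433.0]]
sc flux [[726.0, 311.0]]
sc pan grip [[410.0, 311.0]]
{'fx': 371.648, 'fy': 371.648, 'cx': 321.05, 'cy': 238.184, 'T_tool_cam': [[0.002, -0.974, -0.226, 0.065], [1.0, 0.002, -0.001, 0.0], [0.002, -0.226, 0.974, -0.212], [0.0, 0.0, 0.0, 1.0]]}
```

```bash
cat >> h.py <<'E'
from scipy.spatial.transform import Rotation as Ro
def pose(yaw,pitch=0,roll=0):
    """tool y = pan x at yaw (deg), tool z down; pitch>0 raises pan tip; roll>0 raises the pan's left side"""
    B=np.array([[0,1,0],[1,0,0],[0,0,-1.]])
    return (Ro.from_euler('ZYX',[yaw,-pitch,roll],degrees=True).as_matrix())@B
def plan(*wps,start=None):
    """wps: (x,y,z mm, R) ; prints shift/turn fractions for each leg, from the pose before"""
    if start is None:
        s=ctrl.observe(); p,R=np.array(s['tool_pos'])*1000,np.array(s['ee_rot'])
    else: p,R=np.array(start[0],float),start[1]
    for q,Q in wps:
        q=np.array(q,float); d=R.T@(q-p)/150; w=Ro.from_matrix(R.T@Q).as_rotvec(degrees=True)/90
        print(np.round(np.r_[d,w],3).tolist()); p,R=q,Q
E
python3 - <<'E'
from h import *
plan(((380,-510,170),pose(-45)),((450,-390,170),pose(-35)),((470,-250,170),pose(-20)),((480,-110,170),pose(-5)),((470,30,170),pose(6)),((452,140,100),pose(10)),((448,140,15),pose(10)))
E
```

```text
[1.15, -0.418, 0.017, -0.0, -0.0, -0.267]
[0.896, -0.236, 0.0, 0.0, 0.0, -0.111]
[0.841, -0.426, 0.0, 0.0, 0.0, -0.167]
[0.9, -0.257, 0.0, 0.0, 0.0, -0.167]
[0.924, -0.148, 0.0, 0.0, 0.0, -0.122]
[0.742, -0.043, 0.467, 0.0, 0.0, -0.044]
[0.005, -0.026, 0.567, 0.0, 0.0, 0.0]
```

Call:
{"api": "arm_command", "payload": {
  "motion": [
    [0.35,-0.13,0,0,0,-0.09,1],
    [0.7,-0.25,0,0,0,-0.18,1],
    [0.98,-0.35,0,0,0,-0.25,1],
    [0.98,-0.35,0,0,0,-0.25,1]
  ]
}}

```text
time: 0.7
tool_pos: [0.3658, -0.5238, 0.173]
ee_rot: [[0.718, 0.696, 0.002], [0.696, -0.718, 0.002], [0.003, 0.0, -1.0]]
force: [-0.1, -0.8, -0.4]
finger_gap: 0.094
gripper_force: 0.0
```

Call:
{"api": "arm_command", "payload": {
  "motion": [
    [0.3,-0.08,0,0,0,-0.04,1],
    [0.6,-0.16,0,0,0,-0.08,1],
    [0.96,-0.25,0,0,0,-0.12,1],
    [0.96,-0.25,0,0,0,-0.12,1]
  ]
}}

```text
time: 1.1
tool_pos: [0.4425, -0.3969, 0.1732]
ee_rot: [[0.577, 0.817, 0.002], [0.817, -0.577, 0.002], [0.002, 0.0, -1.0]]
force: [-0.1, -0.7, -1.0]
finger_gap: 0.0942
gripper_force: 0.0
```

Call:
{"api": "arm_command", "payload": {
  "motion": [
    [0.3,-0.14,0,0,0,-0.05,1],
    [0.6,-0.28,0,0,0,-0.1,1],
    [0.88,-0.43,0,0,0,-0.17,1],
    [0.88,-0.43,0,0,0,-0.17,1]
  ]
}}

```text
time: 1.5
tool_pos: [0.4647, -0.252, 0.1733]
ee_rot: [[0.34, 0.941, 0.001], [0.941, -0.34, 0.001], [0.001, 0.0, -1.0]]
force: [-0.0, -0.6, 0.6]
finger_gap: 0.0942
gripper_force: 0.0
```

Call:
{"api": "arm_command", "payload": {
  "motion": [
    [0.3,-0.1,0,0,0,-0.05,1],
    [0.6,-0.2,0,0,0,-0.1,1],
    [0.93,-0.26,0,0,0,-0.17,1],
    [0.93,-0.26,0,0,0,-0.17,1]
  ]
}}

```text
time: 1.9
tool_pos: [0.4767, -0.1079, 0.1735]
ee_rot: [[0.08, 0.997, 0.001], [0.997, -0.08, 0.001], [0.001, 0.001, -1.0]]
force: [0.3, -1.1, 0.1]
finger_gap: 0.0939
gripper_force: 0.0
```

Run:
```python
from h import *
s=ctrl.observe();print(s['time'],np.round(s['tool_pos'],3),np.round(s['ee_rot'],2).tolist(),s['force'])
plan(((470,50,150),pose(6)),((450,140,100),pose(10)),((448,140,15),pose(10)))
```

```text
1.9 [ 0.477 -0.108  0.173] [[0.08, 1.0, 0.0], [1.0, -0.08, 0.0], [0.0, 0.0, -1.0]] [ 0.25324829 -1.06729032  0.11865393]
[1.046, -0.129, 0.157, 0.001, -0.001, -0.118]
[0.611, -0.07, 0.333, 0.0, 0.0, -0.044]
[0.002, -0.013, 0.567, 0.0, 0.0, 0.0]
```

Works well. On to the meter's left side.

Call:
{"api": "arm_command", "payload": {
  "motion": [
    [0.33,-0.04,0,0,0,-0.04,1],
    [0.66,-0.08,0,0,0,-0.08,1],
    [1,-0.13,0,0,0,-0.12,1],
    [1,-0.13,0,0,0,-0.12,1]
  ]
}}

```text
time: 2.3
tool_pos: [0.4695, 0.0431, 0.1734]
ee_rot: [[-0.106, 0.994, 0.001], [0.994, 0.106, 0.001], [0.001, 0.001, -1.0]]
force: [0.7, -0.7, 0.9]
finger_gap: 0.0939
gripper_force: 0.0
```

Call:
{"api": "arm_command", "payload": {
  "motion": [
    [0.33,-0.04,0,0,0,-0.02,1],
    [0.65,-0.08,0,0,0,-0.04,1],
    [0.65,-0.08,0.3,0,0,-0.04,1],
    [0.65,-0.08,0.5,0,0,-0.04,1]
  ]
}}

```text
time: 2.7
tool_pos: [0.4481, 0.134, 0.0967]
ee_rot: [[-0.161, 0.987, 0.001], [0.987, 0.161, 0.0], [0.0, 0.001, -1.0]]
force: [0.3, -0.2, -0.7]
finger_gap: 0.0937
gripper_force: 0.0
```

Call:
{"api": "arm_command", "payload": {
  "motion": [
    [0,0,0.3,0,0,0,1],
    [0,0,0.55,0,0,0,1],
    [0,0,0.55,0,0,0,1]
  ]
}}

```text
time: 3.0
tool_pos: [0.4455, 0.132, 0.0118]
ee_rot: [[-0.16, 0.987, -0.007], [0.987, 0.16, -0.001], [-0.0, -0.007, -1.0]]
force: [0.2, 0.7, 1.2]
finger_gap: 0.094
gripper_force: 0.0
```

Run:
```python
from h import *
s=ctrl.observe();print(s['time'],np.round(s['tool_pos'],3),np.round(s['ee_rot'],2).tolist(),s['force'])
d=vision.get_image('top');cv2.imwrite('pics/t1.png',d['image'][120:400,130:580][:,:,::-1])
# final: meter centre at mat; tool contact offset ~ 42.5+10 along +normal
for y in(-7,):
  n=np.array([-np.sin(np.radians(y)),np.cos(np.radians(y))]); print(np.array([448,-352])+n*52)
```

```text
3.0 [0.445 0.132 0.012] [[-0.16, 0.99, -0.01], [0.99, 0.16, -0.0], [-0.0, -0.01, -1.0]] [0.19738331 0.67428856 1.19370666]
[ 454.33720586 -300.38760011]
```

View pics/t1.png

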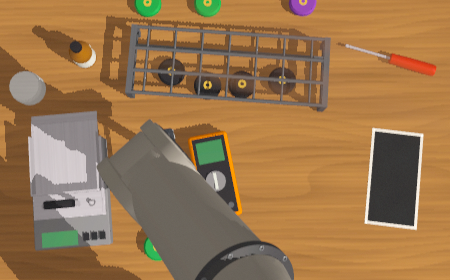

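Run:
```python
from h import *
plan(((455,-10,13),pose(8)),((456,-145,13),pose(0)),((455,-270,13),pose(-7)))
```

```text
[-0.949, -0.099, 0.009, -0.003, 0.0, 0.013]
[-0.892, -0.119, 0.0, 0.0, 0.0, 0.089]
[-0.833, -0.007, 0.0, 0.0, 0.0, 0.078]
```

Call:
{"api": "arm_command", "payload": {
  "motion": [
    [-0.2,-0.02,0,0,0,0,1],
    [-0.38,-0.04,0,0,0,0,1],
    [-0.56,-0.06,0,0,0,0,1],
    [-0.75,-0.08,0,0,0,0.01,1],
    [-0.95,-0.1,0,0,0,0.01,1]
  ]
}}

```text
time: 3.55
tool_pos: [0.4579, -0.0109, 0.018]
ee_rot: [[-0.144, 0.99, 0.003], [0.99, 0.144, -0.0], [-0.001, 0.003, -1.0]]
force: [0.3, 0.6, -0.5]
finger_gap: 0.0942
gripper_force: 0.0
```

Call:
{"api": "arm_command", "payload": {
  "motion": [
    [-0.18,-0.02,0,0,0,0.02,1],
    [-0.36,-0.05,0,0,0,0.04,1],
    [-0.54,-0.07,0,0,0,0.05,1],
    [-0.72,-0.1,0,0,0,0.07,1],
    [-0.9,-0.12,0,0,0,0.09,1]
  ]
}}

```text
time: 4.05
tool_pos: [0.4593, -0.1477, 0.0181]
ee_rot: [[-0.002, 1.0, 0.003], [1.0, 0.002, -0.001], [-0.001, 0.003, -1.0]]
force: [-0.2, -0.3, -0.5]
finger_gap: 0.0942
gripper_force: 0.0
```

Call:
{"api": "arm_command", "payload": {
  "motion": [
    [-0.18,0,0,0,0,0.02,1],
    [-0.36,0,0,0,0,0.04,1],
    [-0.54,0,0,0,0,0.05,1],
    [-0.72,0,0,0,0,0.07,1],
    [-0.8,0,0,0,0,0.08,1]
  ]
}}

```text
time: 4.55
tool_pos: [0.4594, -0.2691, 0.018]
ee_rot: [[0.126, 0.992, 0.003], [0.992, -0.126, -0.002], [-0.001, 0.003, -1.0]]
force: [0.2, 0.7, 0.3]
finger_gap: 0.0939
gripper_force: 0.0
```

```bash
cat > m.py <<'E'
from h import *
s=ctrl.observe();print(s['time'],np.round(s['tool_pos'],3),np.round(s['ee_rot'],2).tolist(),np.round(s['force'],1))
d=vision.get_image('top'); im=d['image']; hsv=cv2.cvtColor(im,cv2.COLOR_RGB2HSV).astype(int)
H,S,V=hsv[...,0],hsv[...,1],hsv[...,2]
roi=np.zeros(H.shape,bool); roi[235:370,305:580]=1
m=blob(cv2.morphologyEx(((H>5)&(H<17)&(S>225)&(V>90)&roi).astype(np.uint8),cv2.MORPH_CLOSE,np.ones((3,3))))
r=cv2.minAreaRect(px2w(d,rect(m),.04)[:,:2].astype(np.float32)*1000); print(r)
E
python3 m.py
python3 - <<'E'
from h import *
d=vision.get_image('top');cv2.imwrite('pics/t2.png',cv2.resize(d['image'][210:380,400:600],None,fx=2,fy=2)[:,:,::-1])
E
```

```text
4.55 [ 0.459 -0.269  0.018] [[0.13, 0.99, 0.0], [0.99, -0.13, -0.0], [-0.0, 0.0, -1.0]] [0.2 0.7 0.3]
((464.7652587890625, 67.13383483886719), (69.11307525634766, 187.36793518066406), 77.00007629394531)
```

View pics/t2.png

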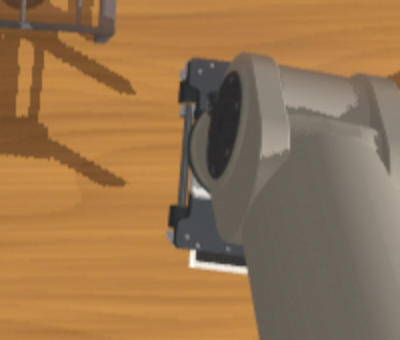

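Run:
```python
from h import *
d=vision.get_image('scene');cv2.imwrite('pics/s2.png',d['image'][:,:,::-1][100:420,80:480])
```

```text
(no output)
```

View pics/s2.png

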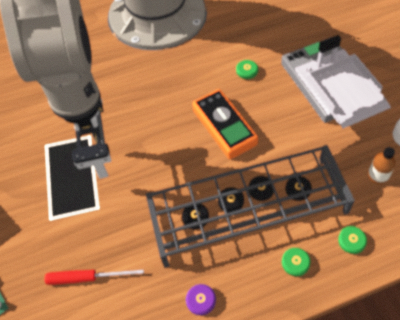

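Run:
```python
from h import *
s=ctrl.observe(); p=s['tool_pos']
for n in('scene','top'):
    d=vision.get_image(n); print(n,w2px(d,[p,p+np.array([0,0,.1])]))
d=vision.get_image('top');im=d['image']; hsv=cv2.cvtColor(im,cv2.COLOR_RGB2HSV).astype(int)
H,S,V=hsv[...,0],hsv[...,1],hsv[...,2]; roi=np.zeros(H.shape,bool); roi[225:360,280:400]=1
m=blob(cv2.morphologyEx(((H>5)&(H<17)&(S>225)&(V>150)&roi).astype(np.uint8),cv2.MORPH_CLOSE,np.ones((3,3))))
print(cv2.minAreaRect(px2w(d,rect(m),.04)[:,:2].astype(np.float32)*1000),m.sum())
cv2.imwrite('pics/t3.png',im[:,:,::-1][200:400,260:560])
```

```text
scene [[185.38841619 263.93522884]
 [175.02457127 240.62300773]]
top [[484.75563578 292.83630837]
 [496.30620272 290.37156765]]
((464.90850830078125, 67.0400390625), (69.87238311767578, 187.3535919189453), 76.70381927490234) 290
```

View pics/t3.png

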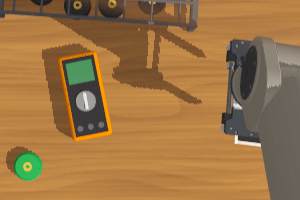

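Run:
```python
from h import *
p=ctrl.observe()['tool_pos']
d=vision.get_image('scene');a=cv2.resize(d['image'][180:320,110:260],None,fx=3,fy=3,interpolation=cv2.INTER_CUBIC)
w=vision.get_image('wrist')['image']
c=cv2.resize(w,(400,300)); o=np.zeros((420,850,3),np.uint8); o[:,:450]=a; o[:300,450:]=c
o=cv2.resize(o,(800,395)); cv2.imwrite('pics/z1.png',o[:,:,::-1])
```

```text
(no output)
```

View pics/z1.png

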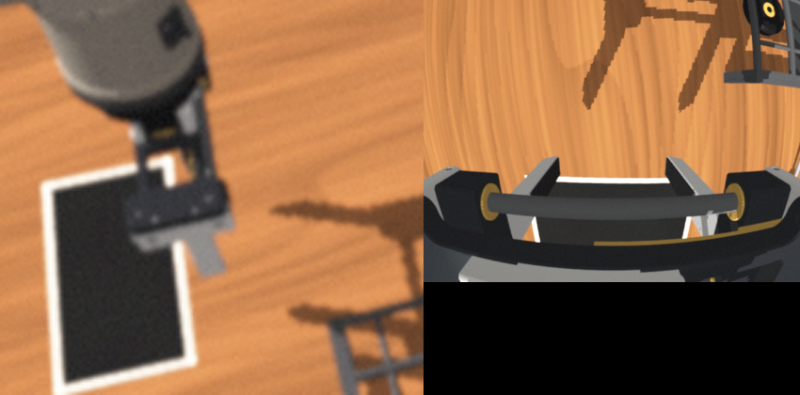

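Run:
```python
from h import *
t=vision.get_image('top'); s=vision.get_image('scene')
a=px2w(t,[(163,148)],0)[0]; b=np.array([.721,.309,0]); L=(a-b)/.11; print('light shift per m height',L)
st=ctrl.observe(); p=np.array(st['tool_pos']);R=np.array(st['ee_rot'])
for sgn in(1,-1):
  for z in(.018,.05,.08):
    q=p+R@[0,sgn*.05,0]; q[2]=z; print(sgn,z,'tip px',w2px(s,[q]).round(),'shadow px',w2px(s,[q+L*z-[0,0,z]]).round())
print('shadow world',px2w(s,[(110+275/2.82,180+208/2.82),(110+290/2.82,180+313/2.82)],0))
```

```text
light shift per m height [0.65252163 1.15749721 0.        ]
1 0.018 tip px [[188. 282.]] shadow px [[200. 286.]]
1 0.05 tip px [[185. 275.]] shadow px [[218. 288.]]
1 0.08 tip px [[182. 268.]] shadow px [[235. 290.]]
-1 0.018 tip px [[183. 246.]] shadow px [[194. 251.]]
-1 0.05 tip px [[180. 239.]] shadow px [[211. 253.]]
-1 0.08 tip px [[177. 232.]] shadow px [[228. 255.]]
shadow world [[ 0.44041189 -0.21053064  0.        ]
 [ 0.54298862 -0.2260519   0.        ]]
```

Call:
{"api": "arm_command", "payload": {
  "motion": [
    [0,0,-0.33,0,0,0,1],
    [0.3,0,-0.4,0,0,-0.03,1],
    [0.6,0,-0.4,0,0,-0.06,1],
    [0.8,0,-0.4,0,0,-0.08,1]
  ]
}}

```text
time: 5.5
tool_pos: [0.4735, -0.1437, 0.0761]
ee_rot: [[-0.008, 1.0, 0.001], [1.0, 0.008, -0.0], [-0.0, 0.001, -1.0]]
force: [-0.4, -0.7, -0.1]
finger_gap: 0.0942
gripper_force: 0.0
```

Call:
{"api": "arm_command", "payload": {
  "motion": [
    [0.3,0,0,0,0,-0.03,1],
    [0.6,0,0,0,0,-0.06,1],
    [0.92,0,0,0,0,-0.1,1],
    [0.92,0,0,0,0,-0.1,1]
  ]
}}

```text
time: 5.9
tool_pos: [0.4723, -0.0022, 0.0758]
ee_rot: [[-0.171, 0.985, 0.001], [0.985, 0.171, 0.002], [0.001, 0.001, -1.0]]
force: [0.5, -1.0, 0.7]
finger_gap: 0.0943
gripper_force: 0.0
```

Call:
{"api": "arm_command", "payload": {
  "motion": [
    [0.3,0,0,0,0,0,1],
    [0.6,0,0,0,0,0,1],
    [0.93,0.1,0,0,0,-0.01,1],
    [0.93,0.1,0,0,0,-0.01,1]
  ]
}}

```text
time: 6.3
tool_pos: [0.4649, 0.1381, 0.076]
ee_rot: [[-0.184, 0.983, 0.001], [0.983, 0.184, 0.003], [0.003, 0.002, -1.0]]
force: [1.2, -1.0, -0.7]
finger_gap: 0.0939
gripper_force: 0.0
```

Run:
```python
from h import *
plan(((446,138,-12),pose(10)),((453,-10,-12),pose(8)),((456,-145,-12),pose(0)),((455,-270,-12),pose(-7)))
```

```text
[0.021, -0.125, 0.587, 0.001, -0.002, 0.006]
[-0.98, -0.125, 0.0, 0.0, 0.0, 0.022]
[-0.894, -0.105, 0.0, 0.0, 0.0, 0.089]
[-0.833, -0.007, 0.0, 0.0, 0.0, 0.078]
```

Call:
{"api": "arm_command", "payload": {
  "motion": [
    [0.02,-0.12,0.2,0,0,0,1],
    [0.02,-0.12,0.4,0,0,0,1],
    [0.02,-0.12,0.5,0,0,0,1],
    [0.02,-0.12,0.57,0,0,0,1],
    [0.02,-0.12,0.57,0,0,0,1]
  ]
}}

```text
time: 6.8
tool_pos: [0.4459, 0.1313, -0.011]
ee_rot: [[-0.176, 0.984, -0.002], [0.984, 0.176, -0.0], [0.0, -0.002, -1.0]]
force: [0.1, -0.5, 1.1]
finger_gap: 0.094
gripper_force: 0.0
```

Call:
{"api": "arm_command", "payload": {
  "motion": [
    [-0.2,-0.02,0,0,0,0,1],
    [-0.38,-0.04,0,0,0,0,1],
    [-0.54,-0.06,0,0,0,0.01,1],
    [-0.7,-0.08,0,0,0,0.02,1]
  ]
}}

```text
time: 7.2
tool_pos: [0.454, 0.0252, -0.0091]
ee_rot: [[-0.145, 0.989, 0.002], [0.989, 0.145, 0.0], [0.0, 0.002, -1.0]]
force: [0.3, 1.5, -2.6]
finger_gap: 0.0942
gripper_force: 1.0
```

Call:
{"api": "arm_command", "payload": {
  "motion": [
    [-0.18,-0.02,0,0,0,0.01,1],
    [-0.36,-0.04,0,0,0,0.02,1],
    [-0.54,-0.06,0,0,0,0.04,1],
    [-0.72,-0.09,0,0,0,0.05,1],
    [-0.9,-0.12,0,0,0,0.06,1]
  ]
}}

```text
time: 7.7
tool_pos: [0.4557, -0.1112, -0.0091]
ee_rot: [[-0.051, 0.999, 0.002], [0.999, 0.051, 0.0], [-0.0, 0.002, -1.0]]
force: [0.5, 2.7, -1.1]
finger_gap: 0.0942
gripper_force: 1.0
```

Call:
{"api": "arm_command", "payload": {
  "motion": [
    [-0.18,-0.01,0,0,0,0.02,1],
    [-0.36,-0.02,0,0,0,0.04,1],
    [-0.54,-0.03,0,0,0,0.06,1],
    [-0.72,-0.04,0,0,0,0.08,1],
    [-0.85,-0.04,0,0,0,0.1,1]
  ]
}}

```text
time: 8.2
tool_pos: [0.4561, -0.2395, -0.0091]
ee_rot: [[0.108, 0.994, 0.001], [0.994, -0.108, -0.0], [-0.0, 0.001, -1.0]]
force: [0.2, 7.2, 4.6]
finger_gap: 0.0939
gripper_force: 3.2
```

Run:
```python
from h import *
s=ctrl.observe();print(s['tool_pos'])
d=vision.get_image('scene'); im=d['image']; hsv=cv2.cvtColor(im,cv2.COLOR_RGB2HSV).astype(int)
H,S,V=hsv[...,0],hsv[...,1],hsv[...,2]; roi=np.zeros(H.shape,bool); roi[200:340,90:300]=1
m=blob(cv2.morphologyEx(((H>3)&(H<12)&(S>215)&(V>120)&roi).astype(np.uint8),cv2.MORPH_CLOSE,np.ones((3,3))))
print(cv2.minAreaRect(px2w(d,rect(m),.03)[:,:2].astype(np.float32)*1000),m.sum())
cv2.imwrite('pics/s4.png',cv2.resize(im[180:340,90:330],None,fx=2,fy=2)[:,:,::-1])
```

```text
[ 0.45605405 -0.23949057 -0.00910106]Traceback (most recent call last):
  File "<stdin>", line 5, in <module>
  File "h.py", line 12, in blob
    n,l,st,c=cv2.connectedComponentsWithStats(mask.astype(np.uint8)); i=1+st[1:,4].argmax(); return l==i
                                                                          ~~~~~~~~~~~~~~~^^
ValueError: attempt to get argmax of an empty sequence
```

Run:
```python
from h import *
im=vision.get_image('scene')['image'];cv2.imwrite('pics/s4.png',cv2.resize(im[180:340,90:330],None,fx=2,fy=2)[:,:,::-1])
print(np.round(ctrl.observe()['force'],1))
```

```text
[ 0.1  0.5 -0.4]
```

View pics/s4.png

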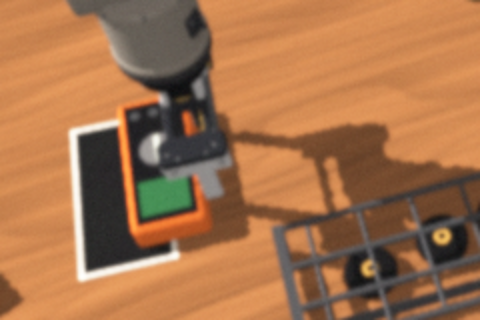

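Run:
```python
from h import *
d=vision.get_image('scene')
f=lambda p:np.array(p)/2+[90,180]
w=px2w(d,f([(118,107),(135,236),(211,223)]),.04)[:,:2]*1000; print(w, (w[0]+w[2])/2, np.degrees(np.arctan2(*(w[1]-w[0])[::-1])))
m=px2w(d,f([(71,129),(81,280),(178,258)]),0)[:,:2]*1000; print(m,(m[0]+m[2])/2,np.degrees(np.arctan2(*(m[1]-m[0])[::-1])))
```

```text
[[ 359.12133207 -324.10075316]
 [ 536.35372587 -342.27871129]
 [ 552.45152436 -260.9120769 ]] [ 455.78642822 -292.50641503] -5.856102109586103
[[ 338.35978823 -389.05460416]
 [ 543.52194181 -415.49188552]
 [ 558.12928079 -309.09204425]] [ 448.24453451 -349.0733242 ] -7.342694814151091
```

Call:
{"api": "arm_command", "payload": {
  "motion": [
    [-0.13,0,0,0,0,0.01,1],
    [-0.26,0,0,0,0,0.01,1],
    [-0.34,0,0,0,0,0.01,1],
    [-0.385,0,0,0,0,0.015,1],
    [-0.385,0,0,0,0,0.015,1]
  ]
}}

```text
time: 8.85
tool_pos: [0.4497, -0.2953, -0.01]
ee_rot: [[0.129, 0.992, 0.0], [0.992, -0.129, -0.0], [0.0, 0.0, -1.0]]
force: [-0.5, -0.4, -0.1]
finger_gap: 0.0939
gripper_force: 0.0
```

Call:
{"api": "arm_command", "payload": {
  "motion": [
    [0.05,0,0,0,0,0,1],
    [0.3,0,-0.1,0,0,0,1],
    [0.4,0,-0.4,0,0,0,1],
    [0.5,0,-0.8,0,0,0,1]
  ]
}}

```text
time: 9.25
tool_pos: [0.458, -0.2205, 0.0987]
ee_rot: [[0.126, 0.992, -0.003], [0.992, -0.126, 0.002], [0.001, -0.003, -1.0]]
force: [0.8, -0.6, -0.1]
finger_gap: 0.0939
gripper_force: 0.0
```

Run:
```python
from h import *
print(ctrl.observe()['tool_pos'])
plan(((470,-60,150),pose(-2)),((450,80,200),pose(3)),((430,200,250),pose(4)),((400,333,230),pose(4.3)))
im=vision.get_image('scene')['image'];cv2.imwrite('pics/s5.png',cv2.resize(im[180:340,90:330],None,fx=2,fy=2)[:,:,::-1])
```

```text
[ 0.45799316 -0.22049383  0.09866273]
[1.072, -0.056, -0.341, -0.002, -0.001, -0.058]
[0.928, -0.166, -0.333, 0.0, 0.0, -0.056]
[0.806, -0.091, -0.333, 0.0, 0.0, -0.011]
[0.898, -0.138, 0.133, 0.0, 0.0, -0.003]
```

View pics/s5.png

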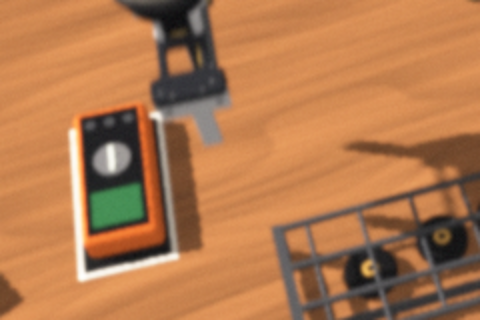

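Call:
{"api": "arm_command", "payload": {
  "motion": [
    [0.32,0,-0.1,0,0,-0.02,1],
    [0.64,0,-0.2,0,0,-0.04,1],
    [1,0,-0.34,0,0,-0.06,1],
    [1,0,-0.34,0,0,-0.06,1]
  ]
}}

```text
time: 9.7
tool_pos: [0.4793, -0.0691, 0.1514]
ee_rot: [[0.027, 1.0, 0.003], [1.0, -0.027, -0.0], [-0.0, 0.003, -1.0]]
force: [0.1, -0.4, 1.0]
finger_gap: 0.0936
gripper_force: 0.0
```

Call:
{"api": "arm_command", "payload": {
  "motion": [
    [0.32,-0.06,-0.1,0,0,-0.02,1],
    [0.64,-0.12,-0.2,0,0,-0.04,1],
    [0.98,-0.22,-0.33,0,0,-0.055,1],
    [0.98,-0.22,-0.33,0,0,-0.055,1]
  ]
}}

```text
time: 10.1
tool_pos: [0.4494, 0.0782, 0.2005]
ee_rot: [[-0.059, 0.998, 0.003], [0.998, 0.059, 0.0], [-0.0, 0.003, -1.0]]
force: [-0.6, -0.8, -0.9]
finger_gap: 0.0937
gripper_force: 0.0
```

Call:
{"api": "arm_command", "payload": {
  "motion": [
    [0.28,-0.03,-0.1,0,0,0,1],
    [0.56,-0.06,-0.2,0,0,0,1],
    [0.82,-0.1,-0.33,0,0,-0.01,1],
    [0.82,-0.1,-0.33,0,0,-0.01,1]
  ]
}}

```text
time: 10.5
tool_pos: [0.4282, 0.2002, 0.2504]
ee_rot: [[-0.074, 0.997, 0.003], [0.997, 0.074, 0.002], [0.001, 0.003, -1.0]]
force: [0.1, 0.0, -0.7]
finger_gap: 0.0938
gripper_force: 0.0
```

Call:
{"api": "arm_command", "payload": {
  "motion": [
    [0.3,-0.05,0,0,0,0,1],
    [0.6,-0.1,0.05,0,0,0,1],
    [0.9,-0.14,0.13,0,0,0,1],
    [0.9,-0.14,0.13,0,0,0,1],
    [0.9,-0.14,0.13,0,0,0,1]
  ]
}}

```text
time: 11.0
tool_pos: [0.3983, 0.3284, 0.2279]
ee_rot: [[-0.069, 0.998, -0.002], [0.998, 0.069, -0.001], [-0.001, -0.002, -1.0]]
force: [0.9, -1.1, -0.1]
finger_gap: 0.0938
gripper_force: 0.0
```

```bash
cat >> h.py <<'E'
def wpx2w(s,d,uv,z):
    uv=np.atleast_2d(uv).astype(float); v=np.c_[(uv[:,0]-d['cx'])/d['fx'],(uv[:,1]-d['cy'])/d['fy']]
    r=np.linalg.norm(v,axis=1)+1e-12; c=np.c_[v*(np.sin(r)/r)[:,None],np.cos(r)]
    T=np.array(d['T_tool_cam']); R=np.array(s['ee_rot']); o=np.array(s['tool_pos'])+R@T[:3,3]; k=c@T[:3,:3].T@R.T
    return o+k*((z-o[2])/k[:,2])[:,None]
def w2wpx(s,d,X):
    T=np.array(d['T_tool_cam']); R=np.array(s['ee_rot'])
    c=((np.atleast_2d(X)-s['tool_pos'])@R-T[:3,3])@T[:3,:3]
    rho=np.linalg.norm(c[:,:2],axis=1); th=np.arctan2(rho,c[:,2])
    return c[:,:2]/rho[:,None]*th[:,None]*d['fx']+[d['cx'],d['cy']]
E
python3 - <<'E'
from h import *
s=ctrl.observe(); d=vision.get_image('wrist'); print(s['tool_pos'],np.round(s['ee_rot'],3).tolist())
im=d['image']; cv2.imwrite('pics/w1.png',im[:,:,::-1])
print('expected grip px',w2wpx(s,d,[[.4,.333,.137],[.4,.303,.137],[.4,.363,.137],[.588,.35,.05]]))
E
```

```text
[0.39826113 0.32840997 0.2278667 ] [[-0.069, 0.998, -0.002], [0.998, 0.069, -0.001], [-0.001, -0.002, -1.0]]
expected grip px [[323.77782435 227.30367011]
 [321.21300318 261.89066818]
 [326.42995857 191.37979238]
 [489.29319114 209.87780923]]
```

View pics/w1.png

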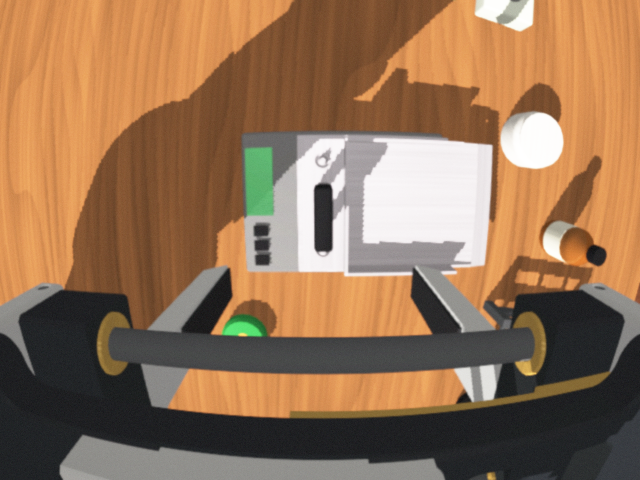

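Run:
```python
from h import *
s=ctrl.observe(); d=vision.get_image('wrist')
im=d['image'].astype(int); g=im.max(2)
roi=np.zeros(g.shape,bool); roi[175:262,306:340]=1
m=blob((g<45)&roi); w=wpx2w(s,d,rect(m),.137)[:,:2].astype(np.float32)*1000; print('bar',cv2.minAreaRect(w),m.sum())
P=lambda n,p,z:print(n,np.round(wpx2w(s,d,p,z)*1000)[:,:2].tolist())
P('tip',[(491,145),(486,266)],.046); P('pegs',[(322,160),(323,253)],.058); P('rear wall',[(346,137),(346,274)],.075)
P('display corners',[(244,135),(248,271)],.034)
```

```text
bar ((399.8912048339844, 341.4183654785156), (12.434494018554688, 54.648681640625), 7.924036502838135) 338
tip [[584.0, 422.0], [599.0, 281.0]]
pegs [[396.0, 386.0], [404.0, 288.0]]
rear wall [[417.0, 411.0], [429.0, 272.0]]
display corners [[309.0, 409.0], [319.0, 254.0]]
```

Run:
```python
from h import *
plan(((400.5,338,103),pose(5)))
```

```text
[0.074, 0.012, 0.837, -0.0, 0.001, -0.014]
```

Call:
{"api": "arm_command", "payload": {
  "motion": [
    [0.07,0.01,0.2,0,0,-0.01,1],
    [0.07,0.01,0.4,0,0,-0.01,1],
    [0.07,0.01,0.6,0,0,-0.01,1],
    [0.07,0.01,0.75,0,0,-0.01,1],
    [0.07,0.01,0.83,0,0,-0.01,1]
  ]
}}

```text
time: 11.6
tool_pos: [0.4002, 0.3368, 0.1029]
ee_rot: [[-0.08, 0.997, -0.001], [0.997, 0.08, -0.002], [-0.002, -0.001, -1.0]]
force: [1.1, -0.5, 0.4]
finger_gap: 0.0937
gripper_force: 0.0
```

Call:
{"api": "arm_command", "payload": {
  "motion": [
    [0,0,0,0,0,0,1],
    [0,0,0,0,0,0,0.6],
    [0,0,0,0,0,0,0.4],
    [0,0,0,0,0,0,0.25],
    [0,0,0,0,0,0,0.2]
  ]
}}

```text
time: 12.1
tool_pos: [0.4001, 0.3391, 0.105]
ee_rot: [[-0.083, 0.997, 0.001], [0.997, 0.083, 0.0], [0.0, 0.001, -1.0]]
force: [-0.3, -0.6, 0.0]
finger_gap: 0.0653
gripper_force: 0.0
```

Call:
{"api": "arm_command", "payload": {
  "motion": [
    [0,0,0,0,0,0,0],
    [0,0,0,0,0,0,0],
    [0,0,0,0,0,0,0],
    [0,0,0,0,0,0,0],
    [0,0,0,0,0,0,0]
  ]
}}

```text
time: 12.6
tool_pos: [0.3997, 0.339, 0.1044]
ee_rot: [[-0.083, 0.997, -0.0], [0.997, 0.083, 0.0], [0.0, -0.0, -1.0]]
force: [0.3, 0.0, -0.4]
finger_gap: 0.0256
gripper_force: 0.0
```

Call:
{"api": "arm_command", "payload": {
  "motion": [
    [0,0,0,0,0,0,0],
    [0,0,0,0,0,0,0],
    [0,0,0,0,0,0,0],
    [0,0,0,0,0,0,0],
    [0,0,0,0,0,0,0]
  ]
}}

```text
time: 13.1
tool_pos: [0.3999, 0.3393, 0.1047]
ee_rot: [[-0.083, 0.997, 0.0], [0.997, 0.083, 0.001], [0.0, 0.0, -1.0]]
force: [0.2, 0.4, 4.7]
finger_gap: 0.0001
gripper_force: 2.8
```

Call:
{"api": "arm_command", "payload": {
  "motion": [
    [0,0,-0.02,0,0,0,0],
    [0,0,-0.05,0,0,0,0],
    [0,0,-0.1,0,0,0,0],
    [0,0,-0.15,0,0,0,0],
    [0,0,-0.2,0,0,0,0]
  ]
}}

```text
time: 13.6
tool_pos: [0.3998, 0.339, 0.1352]
ee_rot: [[-0.083, 0.997, 0.0], [0.997, 0.083, 0.0], [0.0, 0.0, -1.0]]
force: [0.1, -0.7, -0.3]
finger_gap: 0.0005
gripper_force: 0.0
```

Run:
```python
from h import *
p=ctrl.observe()['tool_pos'];d=vision.get_image('scene'); 
q=w2px(d,[p,p+np.array([0,0,.019]),p+np.array([0,0,.027]),p+np.array([0,0,.1])]); print(q)
im=d['image'].copy()
a=cv2.resize(im[90:240,340:490],None,fx=4,fy=4,interpolation=cv2.INTER_CUBIC)
for (u,v),c in zip(q,[(255,0,0),(255,255,0),(0,255,0),(0,0,255)]): cv2.circle(a,(int((u-340)*4),int((v-90)*4)),3,c,-1)
w=cv2.resize(vision.get_image('wrist')['image'],(200,150)); o=np.zeros((600,800,3),np.uint8); o[:,:600]=a; o[:150,600:]=w
cv2.imwrite('pics/g1.png',o[:,:,::-1])
```

```text
[[410.19730994 139.31765001]
 [411.38276605 133.69535397]
 [411.89128521 131.28358585]
 [416.80712072 107.96911449]]
```

View pics/g1.png

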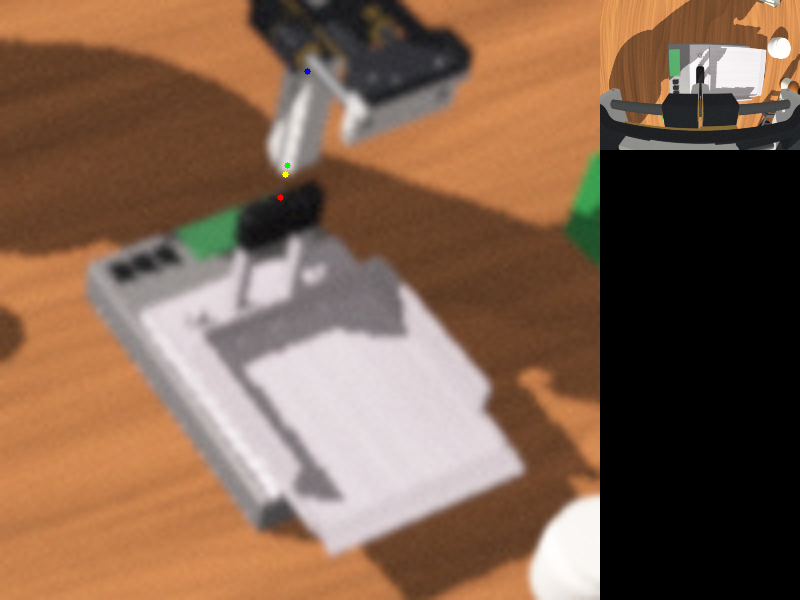

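Call:
{"api": "arm_command", "payload": {
  "motion": [
    [0,0,0,0,0,0,1],
    [0,0,0,0,0,0,1],
    [0,0,0,0,0,0,1],
    [0,0,0,0,0,0,1],
    [0,0,0,0,0,0,1]
  ]
}}

```text
time: 14.2
tool_pos: [0.3996, 0.3389, 0.1343]
ee_rot: [[-0.083, 0.997, -0.0], [0.997, 0.083, -0.0], [-0.0, -0.0, -1.0]]
force: [0.1, -1.0, -0.2]
finger_gap: 0.0372
gripper_force: 0.0
```

Call:
{"api": "arm_command", "payload": {
  "motion": [
    [0,0,0,0,0,0,1],
    [0,0,0,0,0,0,1],
    [0,0,0,0,0,0,1],
    [0,0,0,0,0,0,1],
    [0,0,0,0,0,0,1]
  ]
}}

```text
time: 14.7
tool_pos: [0.3998, 0.339, 0.1344]
ee_rot: [[-0.083, 0.997, 0.0], [0.997, 0.083, 0.0], [0.0, 0.0, -1.0]]
force: [-0.1, -0.4, 0.1]
finger_gap: 0.0772
gripper_force: 0.0
```

Run:
```python
from h import *
s=ctrl.observe(); d=vision.get_image('wrist'); print(s['finger_gap'],s['tool_pos'])
g=d['image'].astype(int).max(2); e=w2wpx(s,d,[[.4,.339,.137]])[0]; print(e)
roi=np.zeros(g.shape,bool); u,v=e.astype(int); roi[v-60:v+60,u-30:u+30]=1
m=blob((g<45)&roi); w=wpx2w(s,d,rect(m),.137)[:,:2].astype(np.float32)*1000; print('bar',cv2.minAreaRect(w),m.sum())
cv2.imwrite('pics/w2.png',d['image'][:,:,::-1])
```

```text
0.07720155057731273 [0.3997565  0.33898643 0.13443291]
[321.64161876 266.04199884]
bar ((399.5717468261719, 342.6287536621094), (13.418615341186523, 55.82709884643555), 4.451848030090332) 1326
```

Call:
{"api": "arm_command", "payload": {
  "motion": [
    [0.02,0,0.1,0,0,0,1],
    [0.02,0,0.2,0,0,0,1],
    [0.02,0,0.3,0,0,0,1],
    [0.02,0,0.36,0,0,0,1],
    [0.02,0,0.36,0,0,0,1]
  ]
}}

```text
time: 15.25
tool_pos: [0.3986, 0.3414, 0.0787]
ee_rot: [[-0.083, 0.997, -0.002], [0.997, 0.083, -0.001], [-0.001, -0.002, -1.0]]
force: [-0.2, 0.2, 0.7]
finger_gap: 0.0939
gripper_force: 0.0
```

Call:
{"api": "arm_command", "payload": {
  "motion": [
    [0,0,0,0,0,0,0],
    [0,0,0,0,0,0,0],
    [0,0,0,0,0,0,0],
    [0,0,0,0,0,0,0],
    [0,0,0,0,0,0,0]
  ]
}}

```text
time: 15.75
tool_pos: [0.3996, 0.342, 0.0807]
ee_rot: [[-0.083, 0.997, 0.0], [0.997, 0.083, 0.0], [0.0, 0.0, -1.0]]
force: [0.5, -0.8, 0.3]
finger_gap: 0.0574
gripper_force: 0.0
```

Call:
{"api": "arm_command", "payload": {
  "motion": [
    [0,0,0,0,0,0,0],
    [0,0,0,0,0,0,0],
    [0,0,0,0,0,0,0],
    [0,0,0,0,0,0,0],
    [0,0,0,0,0,0,0]
  ]
}}

```text
time: 16.25
tool_pos: [0.3995, 0.342, 0.0804]
ee_rot: [[-0.083, 0.997, -0.0], [0.997, 0.083, 0.0], [0.0, 0.0, -1.0]]
force: [-0.1, 0.3, -1.1]
finger_gap: 0.0174
gripper_force: 0.0
```

Call:
{"api": "arm_command", "payload": {
  "motion": [
    [0,0,0,0,0,0,0],
    [0,0,0,0,0,0,0],
    [0,0,0,0,0,0,0],
    [0,0,0,0,0,0,0],
    [0,0,0,0,0,0,0]
  ]
}}

```text
time: 16.75
tool_pos: [0.3995, 0.342, 0.0804]
ee_rot: [[-0.083, 0.997, -0.0], [0.997, 0.083, 0.0], [0.0, -0.0, -1.0]]
force: [-0.3, 0.5, -0.5]
finger_gap: 0.016
gripper_force: 30.0
```

Call:
{"api": "arm_command", "payload": {
  "motion": [
    [0,0,-0.05,0,0,0,0],
    [0,0,-0.15,0,0,0,0],
    [0,0,-0.3,0,0,0,0],
    [0,0,-0.45,0,0,0,0],
    [0,0,-0.45,0,0,0,0]
  ]
}}

```text
time: 17.25
tool_pos: [0.4006, 0.3434, 0.1515]
ee_rot: [[-0.083, 0.997, 0.004], [0.997, 0.083, 0.003], [0.002, 0.004, -1.0]]
force: [0.3, 0.5, -3.2]
finger_gap: 0.0154
gripper_force: 30.0
```

```bash
cat >> h.py <<'E'
O=np.array([612,5.5]); YR=-4.8
ex=np.array([np.cos(np.radians(YR)),np.sin(np.radians(YR))]); ey=np.array([-ex[1],ex[0]])
def rk(tipx,y,z,yaw=0): # TCP world pose from pan-tip x,y in rack frame
    g=O+ex*(tipx-190)+ey*y
    return ((g[0],g[1],z),pose(YR+yaw))
def inrack(p): v=np.asarray(p)[:2]-O; return np.round([v@ex,v@ey],1)
E
python3 - <<'E'
from h import *
s=ctrl.observe();print(np.round(s['force'],2),s['finger_gap'])
d=vision.get_image('top'); im=d['image']
a=cv2.imread('pics/top0.png')[:,:,::-1]
for u,v in [(301,192),(337,205),(372,204),(412,200)]:
    t=np.ascontiguousarray(a[v-8:v+8,u-8:u+8]); R=cv2.matchTemplate(im[v-30:v+30,u-30:u+30],t,cv2.TM_CCOEFF_NORMED); _,m,_,l=cv2.minMaxLoc(R); print((u,v),m,l[0]-22,l[1]-22)
plan(((425,225,150),pose(0)),rk(-10,88,150),rk(-10,88,60),rk(-10,88,38),rk(3,83,36))
E
```

```text
[ 0.34  0.5  -3.22] 0.015390928993660038
(301, 192) 0.9972557425498962 0 0
(337, 205) 0.9367918968200684 0 0
(372, 204) 0.920897364616394 0 0
(412, 200) 0.9945051074028015 0 0
[-0.795, 0.1, -0.002, 0.002, -0.001, 0.053]
[-0.767, -0.033, 0.0, 0.0, 0.0, 0.053]
[0.0, 0.0, 0.6, 0.0, 0.0, 0.0]
[0.0, 0.0, 0.147, 0.0, 0.0, 0.0]
[-0.033, 0.087, 0.013, 0.0, 0.0, 0.0]
```

Call:
{"api": "arm_command", "payload": {
  "motion": [
    [-0.2,0.02,0,0,0,0.01,0],
    [-0.4,0.05,0,0,0,0.03,0],
    [-0.6,0.08,0,0,0,0.04,0],
    [-0.8,0.1,0,0,0,0.053,0],
    [-0.8,0.1,0,0,0,0.053,0]
  ]
}}

```text
time: 17.8
tool_pos: [0.4248, 0.2193, 0.1471]
ee_rot: [[0.006, 1.0, -0.001], [1.0, -0.006, -0.002], [-0.003, -0.001, -1.0]]
force: [-0.5, -0.3, -3.2]
finger_gap: 0.0157
gripper_force: 30.0
```

Call:
{"api": "arm_command", "payload": {
  "motion": [
    [-0.2,0,0,0,0,0.01,0],
    [-0.4,-0.01,0,0,0,0.03,0],
    [-0.6,-0.02,0,0,0,0.04,0],
    [-0.76,-0.03,0,0,0,0.053,0],
    [-0.76,-0.03,0,0,0,0.053,0]
  ]
}}

```text
time: 18.3
tool_pos: [0.4192, 0.1068, 0.1474]
ee_rot: [[0.087, 0.996, -0.001], [0.996, -0.087, -0.002], [-0.002, -0.001, -1.0]]
force: [0.8, 0.1, -1.8]
finger_gap: 0.0159
gripper_force: 30.0
```

Call:
{"api": "arm_command", "payload": {
  "motion": [
    [0,0,0.2,0,0,0,0],
    [0,0,0.4,0,0,0,0],
    [0,0,0.6,0,0,0,0],
    [0,0,0.65,0,0,0,0],
    [0,0,0.65,0,0,0,0]
  ]
}}

```text
time: 18.8
tool_pos: [0.419, 0.1105, 0.0498]
ee_rot: [[0.082, 0.997, -0.002], [0.997, -0.082, 0.001], [0.0, -0.002, -1.0]]
force: [-0.4, 0.1, -2.5]
finger_gap: 0.0157
gripper_force: 30.0
```

Run:
```python
from h import *
s=ctrl.observe(); print(s['tool_pos'],np.round(s['ee_rot'],3).tolist())
plan(rk(-8,88,38),rk(3,83,36)); t=np.array(s['tool_pos'])*1000; print('tip rack',inrack(t[:2]+190*np.array(s['ee_rot'])[:2,1]))
d=vision.get_image('scene');cv2.imwrite('pics/s6.png',d['image'][:,:,::-1])
w=vision.get_image('wrist'); cv2.imwrite('pics/w3.png',w['image'][:,:,::-1])
```

```text
[0.41897032 0.11050025 0.04982754] [[0.082, 0.997, -0.002], [0.997, -0.082, 0.001], [0.0, -0.002, -1.0]]
[-0.003, 0.021, 0.079, -0.002, -0.0, 0.001]
[-0.033, 0.073, 0.013, 0.0, 0.0, 0.0]
tip rack [-11.1  88.8]
```

View pics/w3.png

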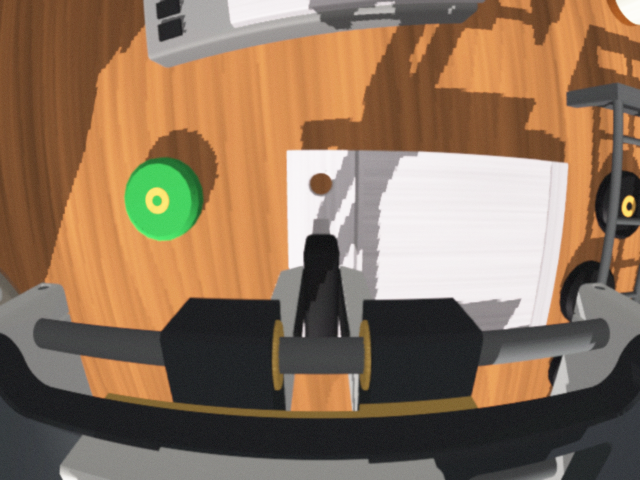

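Call:
{"api": "arm_command", "payload": {
  "motion": [
    [0,0,0.04,0,0,0,0],
    [0,0,0.08,0,0,0,0],
    [0,0,0.08,0,0,0,0]
  ]
}}

```text
time: 19.2
tool_pos: [0.4197, 0.1094, 0.0381]
ee_rot: [[0.084, 0.996, -0.0], [0.996, -0.084, -0.0], [-0.0, -0.0, -1.0]]
force: [-0.2, 0.3, -3.3]
finger_gap: 0.0153
gripper_force: 30.0
```

Call:
{"api": "arm_command", "payload": {
  "motion": [
    [0,0,0.01,0,0,0,0],
    [0,0,0.02,0,0,0,0],
    [0,0,0.02,0,0,0,0]
  ]
}}

```text
time: 19.5
tool_pos: [0.42, 0.1097, 0.0355]
ee_rot: [[0.083, 0.997, 0.0], [0.997, -0.083, 0.0], [0.0, 0.0, -1.0]]
force: [-0.4, 0.6, -0.3]
finger_gap: 0.0158
gripper_force: 30.0
```

Call:
{"api": "arm_command", "payload": {
  "motion": [
    [-0.03,0.08,0,0,0,0,0],
    [-0.03,0.17,0,0,0,0,0],
    [-0.03,0.26,0,0,0,0,0],
    [-0.03,0.35,0,0,0,0,0],
    [-0.03,0.44,0,0,0,0,0]
  ]
}}

```text
time: 20.0
tool_pos: [0.4855, 0.0997, 0.0353]
ee_rot: [[0.084, 0.996, -0.002], [0.996, -0.084, -0.0], [-0.0, -0.002, -1.0]]
force: [-24.3, 4.1, 19.5]
finger_gap: 0.0152
gripper_force: 30.0
```

```bash
cat > st.py <<'E'
from h import *
s=ctrl.observe(); t=np.array(s['tool_pos'])*1000; R=np.array(s['ee_rot'])
print('tip rack',inrack(t[:2]+190*R[:2,1]),'z',t[2].round(1),'yaw',np.degrees(np.arctan2(R[1,1],R[0,1])).round(2),'F',np.round(s['force'],1))
d=vision.get_image('top'); im=d['image']; hsv=cv2.cvtColor(im,cv2.COLOR_RGB2HSV).astype(int)
m=(abs(hsv[...,0]-25)<5)&(hsv[...,1]>110)&(hsv[...,2]>110); m[:120]=0; m[260:]=0; m[:,:225]=0; m[:,470:]=0
n,l,q,c=cv2.connectedComponentsWithStats(cv2.dilate(m.astype(np.uint8),np.ones((3,3))))
for i in range(1,n):
    if 8<q[i,4]<150:
        w=px2w(d,c[i],.024)[0]*1000; g=R[:2,1]@(w[:2]-t[:2]),R[:2,0]@(w[:2]-t[:2]); print(c[i].round(),q[i,4],'rack',inrack(w),'pan',np.round(g))
E
python3 st.py
```

```text
tip rack [56.1 83.3] z 35.3 yaw -4.8 F [-24.3   4.1  19.5]
[277. 122.] 70 rack [212.9 189.5] pan [347. 106.]
[337. 122.] 70 rack [221.8  56.8] pan [356. -26.]
[433. 122.] 48 rack [ 237.8 -153.5] pan [ 372. -237.]
[291. 124.] 21 rack [211.3 158.2] pan [345.  75.]
[282. 135.] 56 rack [184.2 175.5] pan [318.  92.]
[341. 135.] 65 rack [192.6  46. ] pan [327. -37.]
[300. 182.] 47 rack [ 81.5 128.4] pan [215.  45.]
[305. 182.] 18 rack [ 81.3 116.5] pan [215.  33.]
[338. 184.] 56 rack [82.3 44.4] pan [216. -39.]
[410. 197.] 15 rack [  65.8 -112.2] pan [ 200. -196.]
[414. 197.] 9 rack [  65.5 -121.8] pan [ 199. -205.]
[372. 203.] 81 rack [ 44.9 -31. ] pan [ 179. -114.]
[410. 202.] 12 rack [  52.8 -113.8] pan [ 187. -197.]
[414. 202.] 12 rack [  53.4 -122.4] pan [ 187. -206.]
```

Call:
{"api": "arm_command", "payload": {
  "motion": [
    [0,0.04,0,0,0,0,0],
    [0,0.08,0,0,0,0,0],
    [0,0.12,0,0,0,0,0],
    [0,0.12,0,0,0,0,0]
  ]
}}

```text
time: 20.45
tool_pos: [0.5041, 0.0984, 0.0354]
ee_rot: [[0.084, 0.997, -0.0], [0.997, -0.084, 0.0], [0.0, -0.0, -1.0]]
force: [-0.6, -0.4, 3.2]
finger_gap: 0.0158
gripper_force: 30.0
```

```bash
sed -i 's/8<q\[i,4\]<150/8<q[i,4]<150 and c[i][1]>150/' st.py; python3 st.py
```

```text
tip rack [74.7 83.6] z 35.4 yaw -4.79 F [-0.6 -0.4  3.2]
[299. 182.] 58 rack [ 82.5 129.3] pan [198.  46.]
[338. 184.] 64 rack [82.5 45.3] pan [198. -38.]
[410. 196.] 12 rack [  66.  -113.1] pan [ 181. -197.]
[414. 197.] 9 rack [  65.5 -121.8] pan [ 181. -205.]
[372. 203.] 82 rack [ 44.9 -31. ] pan [ 160. -115.]
[410. 202.] 12 rack [  52.8 -113.8] pan [ 168. -197.]
[414. 202.] 12 rack [  53.4 -122.4] pan [ 169. -206.]
```

Call:
{"api": "arm_command", "payload": {
  "motion": [
    [0.02,0.07,0,0,0,0,0],
    [0.02,0.14,0,0,0,0,0],
    [0.02,0.21,0,0,0,0,0],
    [0.02,0.28,0,0,0,0,0],
    [0.02,0.28,0,0,0,0,0]
  ]
}}

```text
time: 21.0
tool_pos: [0.5458, 0.0982, 0.0353]
ee_rot: [[0.083, 0.997, -0.001], [0.997, -0.083, 0.001], [0.0, -0.001, -1.0]]
force: [-4.4, 1.9, 7.7]
finger_gap: 0.0156
gripper_force: 30.0
```

```bash
python3 st.py
```

```text
tip rack [116.3  87. ] z 35.3 yaw -4.75 F [-4.4  1.9  7.7]
[337. 185.] 81 rack [81.5 47.3] pan [155. -40.]
[410. 196.] 12 rack [  66.  -113.1] pan [ 140. -200.]
[414. 197.] 9 rack [  65.5 -121.8] pan [ 139. -209.]
[372. 204.] 83 rack [ 44.9 -31.1] pan [ 119. -118.]
[410. 202.] 15 rack [  53.  -112.9] pan [ 127. -200.]
[414. 202.] 12 rack [  53.4 -122.4] pan [ 127. -209.]
```

Call:
{"api": "arm_command", "payload": {
  "motion": [
    [0,0.04,0,0,0,0,0],
    [0,0.08,0,0,0,0,0],
    [0,0.09,0,0,0,0,0],
    [0,0.09,0,0,0,0,0]
  ]
}}

```text
time: 21.45
tool_pos: [0.5585, 0.0965, 0.0353]
ee_rot: [[0.084, 0.997, -0.001], [0.997, -0.084, -0.0], [-0.0, -0.001, -1.0]]
force: [-4.8, 1.8, 5.8]
finger_gap: 0.0157
gripper_force: 30.0
```

```bash
python3 st.py
python3 - <<'E'
from h import *
s=ctrl.observe(); w=vision.get_image('wrist'); cv2.imwrite('pics/w4.png',w['image'][:,:,::-1])
hsv=cv2.cvtColor(w['image'],cv2.COLOR_RGB2HSV).astype(int)
m=(abs(hsv[...,0]-25)<5)&(hsv[...,1]>130)&(hsv[...,2]>110); m[330:]=0
n,l,q,c=cv2.connectedComponentsWithStats(cv2.dilate(m.astype(np.uint8),np.ones((3,3))))
for i in range(1,n):
    if q[i,4]>40: print(c[i].round(),q[i,2:5],inrack(wpx2w(s,w,c[i],.027)[0]*1000))
E
```

```text
tip rack [129.1  86.2] z 35.3 yaw -4.79 F [-4.8  1.8  5.8]
[337. 184.] 68 rack [82.3 47.6] pan [143. -39.]
[410. 196.] 12 rack [  66.  -113.1] pan [ 127. -199.]
[414. 196.] 12 rack [  66.6 -121.7] pan [ 128. -208.]
[372. 203.] 81 rack [ 45.1 -31. ] pan [ 106. -117.]
[410. 202.] 12 rack [  52.8 -113.8] pan [ 114. -200.]
[414. 202.] 12 rack [  53.4 -122.4] pan [ 114. -209.]
[534. 204.] [ 14  20 187] [ 81.7 124.6]
[  8. 207.] [ 16  23 287] [-309.1  125.2]
[ 31. 236.] [19 15 66] [-284.7  101.8]
[  8. 239.] [18 12 62] [-314.1   99.2]
[637. 285.] [ 5 18 71] [209.  60.]
[520. 302.] [ 13  11 119] [80.8 54.2]
```

Call:
{"api": "arm_command", "payload": {
  "motion": [
    [0,-0.03,0,0,0,0,0],
    [0,-0.08,0,0,0,0,0],
    [0,-0.14,0,0,0,0,0],
    [0,-0.21,0,0,0,0,0],
    [0,-0.28,0,0,0,0,0]
  ]
}}

```text
time: 22.05
tool_pos: [0.5157, 0.1, 0.0353]
ee_rot: [[0.083, 0.997, -0.0], [0.997, -0.083, -0.0], [-0.0, -0.0, -1.0]]
force: [2.2, 0.1, -3.5]
finger_gap: 0.0156
gripper_force: 30.0
```

Call:
{"api": "arm_command", "payload": {
  "motion": [
    [0,-0.08,0,0,0,0,0],
    [0,-0.16,0,0,0,0,0],
    [0,-0.24,0,0,0,0,0],
    [0,-0.3,0,0,0,0,0],
    [0,-0.33,0,0,0,0,0]
  ]
}}

```text
time: 22.55
tool_pos: [0.4666, 0.1041, 0.0355]
ee_rot: [[0.083, 0.997, -0.0], [0.997, -0.083, -0.0], [-0.0, -0.0, -1.0]]
force: [1.5, -0.1, -3.3]
finger_gap: 0.0159
gripper_force: 30.0
```

```bash
python3 st.py
cat > wr.py <<'E'
from h import *
s=ctrl.observe(); w=vision.get_image('wrist'); t=np.array(s['tool_pos'])*1000; R=np.array(s['ee_rot'])
hsv=cv2.cvtColor(w['image'],cv2.COLOR_RGB2HSV).astype(int)
m=(abs(hsv[...,0]-25)<5)&(hsv[...,1]>130)&(hsv[...,2]>110); m[330:]=0
n,l,q,c=cv2.connectedComponentsWithStats(cv2.dilate(m.astype(np.uint8),np.ones((3,3))))
for i in range(1,n):
    if q[i,4]>40 and c[i][0]>330:
        T=np.array(w['T_tool_cam']); zt=-(27-35.4) # height of bush above pan underside, tool frame z
        # intersect in tool frame
        uv=np.array([(c[i][0]-w['cx'])/w['fx'],(c[i][1]-w['cy'])/w['fy']]); r=np.linalg.norm(uv)
        k=T[:3,:3]@np.r_[uv*np.sin(r)/r,np.cos(r)]; o=T[:3,3]*1000; p=o+k*((zt-o[2])/k[2])
        print(c[i].round(),q[i,2:5],'in pan x,y',p[[1,0]].round(), 'rack',inrack(wpx2w(s,w,c[i],.024)[0]*1000))
E
python3 wr.py
```

```text
tip rack [36.8 86.2] z 35.5 yaw -4.77 F [ 1.5 -0.1 -3.3]
[410. 196.] 12 rack [  66.  -113.1] pan [ 219. -199.]
[414. 197.] 9 rack [  65.5 -121.8] pan [ 219. -208.]
[372. 203.] 82 rack [ 44.9 -31. ] pan [ 198. -117.]
[410. 202.] 12 rack [  52.8 -113.8] pan [ 206. -200.]
[414. 202.] 12 rack [  53.4 -122.4] pan [ 206. -209.]
[301. 223.] 69 rack [ -8.5 117.5] pan [145.  31.]
[334. 226.] 91 rack [-11.   45.7] pan [142. -40.]
[529. 208.] [ 24  28 484] in pan x,y [138.  35.] rack [-13.3 121. ]
[515. 308.] [ 23  24 403] in pan x,y [138. -37.] rack [-13.2  47.9]
```

Call:
{"api": "arm_command", "payload": {
  "motion": [
    [0,-0.08,0,0,0,0,0],
    [0,-0.16,0,0,0,0,0],
    [0,-0.24,0,0,0,0,0],
    [0,-0.29,0,0,0,0,0],
    [0,-0.31,0,0,0,0,0]
  ]
}}

```text
time: 23.15
tool_pos: [0.4203, 0.1079, 0.0355]
ee_rot: [[0.083, 0.997, 0.0], [0.997, -0.083, -0.0], [-0.0, 0.0, -1.0]]
force: [-0.2, 0.1, -5.2]
finger_gap: 0.016
gripper_force: 30.0
```

Call:
{"api": "arm_command", "payload": {
  "motion": [
    [0,0,-0.05,-0.04,0,0,0],
    [0,0,-0.06,-0.08,0,0,0],
    [0,0,-0.07,-0.12,0,0,0],
    [0,0,-0.07,-0.15,0,0,0],
    [0,0,-0.07,-0.15,0,0,0]
  ]
}}

```text
time: 23.65
tool_pos: [0.4198, 0.1076, 0.0457]
ee_rot: [[0.082, 0.969, 0.233], [0.997, -0.08, -0.021], [-0.001, 0.234, -0.972]]
force: [-0.7, -1.6, -3.6]
finger_gap: 0.0157
gripper_force: 30.0
```

```bash
python3 st.py|head -1; python3 wr.py
```

```text
tip rack [-15.3  86. ] z 45.7 yaw -4.69 F [-0.7 -1.6 -3.6]
[527. 207.] [ 23  28 474] in pan x,y [137.  35.] rack [-18.1 114.3]
[513. 307.] [ 23  24 394] in pan x,y [137. -36.] rack [-18.3  25. ]
```

Call:
{"api": "arm_command", "payload": {
  "motion": [
    [0,0,-0.03,-0.05,0,0,0],
    [0,0,-0.03,-0.09,0,0,0],
    [0,0,-0.03,-0.13,0,0,0],
    [0,0,-0.03,-0.13,0,0,0],
    [0,0,-0.03,-0.13,0,0,0]
  ]
}}

```text
time: 24.25
tool_pos: [0.4392, 0.1107, 0.0583]
ee_rot: [[0.101, 0.908, 0.407], [0.995, -0.089, -0.049], [-0.009, 0.41, -0.912]]
force: [0.1, -0.6, -4.4]
finger_gap: 0.0158
gripper_force: 30.0
```

```bash
python3 wr.py
```

```text
[584. 133.] [ 6 14 71] in pan x,y [185.  90.] rack [204.7 194.1]
[506. 209.] [ 25  28 507] in pan x,y [120.  34.] rack [ 32.9 104.4]
[485. 294.] [ 25  25 439] in pan x,y [111. -25.] rack [13.  19.9]
```

Call:
{"api": "arm_command", "payload": {
  "motion": [
    [0,0,0,0,0,0,0],
    [0,0,0,0,0,0,0],
    [0,0,0,0,0,0,0],
    [0,0,0,0,0,0,0],
    [0,0,0,0,0,0,0]
  ]
}}

```text
time: 24.8
tool_pos: [0.4365, 0.1166, 0.0587]
ee_rot: [[0.086, 0.909, 0.407], [0.996, -0.075, -0.043], [-0.009, 0.41, -0.912]]
force: [0.2, 0.1, -4.9]
finger_gap: 0.0154
gripper_force: 30.0
```

```bash
python3 wr.py
python3 - <<'E'
from h import *
plan(rk(-14,86,55),rk(-14,86,38)); s=ctrl.observe(); print(s['tool_pos'])
E
```

```text
[586. 143.] [ 7 15 76] in pan x,y [187.  83.] rack [206.1 193.3]
[416. 210.] [ 30  30 636] in pan x,y [58. 32.] rack [-86.8 117.7]
[404. 296.] [ 24   9 152] in pan x,y [ 53. -24.] rack [-94.1  47.2]
[-0.066, -0.131, -0.031, 0.269, 0.006, -0.001]
[0.0, 0.0, 0.113, 0.0, 0.0, 0.0]
[0.4364837  0.11643939 0.05868856]
```

Call:
{"api": "arm_command", "payload": {
  "motion": [
    [-0.03,-0.06,-0.03,0.07,0,0,0],
    [-0.06,-0.12,-0.03,0.14,0,0,0],
    [-0.07,-0.13,-0.03,0.21,0,0,0],
    [-0.07,-0.13,-0.03,0.27,0,0,0],
    [-0.07,-0.13,-0.03,0.27,0,0,0]
  ]
}}

```text
time: 25.35
tool_pos: [0.4183, 0.1076, 0.0546]
ee_rot: [[0.091, 0.996, -0.008], [0.996, -0.091, -0.004], [-0.005, -0.007, -1.0]]
force: [1.7, 1.4, -4.6]
finger_gap: 0.0158
gripper_force: 30.0
```

```bash
python3 st.py; python3 wr.py
python3 - <<'E'
from h import *
plan(rk(-12,86,40),rk(-12,86,35)); s=ctrl.observe(); print(s['tool_pos'])
E
```

```text
tip rack [-11.5  84.1] z 54.6 yaw -5.21 F [ 1.7  1.4 -4.6]
[410. 197.] 15 rack [  65.8 -112.2] pan [ 269. -196.]
[414. 197.] 9 rack [  65.5 -121.8] pan [ 269. -205.]
[372. 203.] 80 rack [ 45.2 -31.1] pan [ 248. -115.]
[410. 202.] 12 rack [  52.8 -113.8] pan [ 256. -198.]
[414. 202.] 12 rack [  53.4 -122.4] pan [ 256. -206.]
[412. 211.] [ 30  30 613] in pan x,y [55. 31.] rack [-141.9  113.3]
[404. 296.] [ 21   8 143] in pan x,y [ 54. -24.] rack [-143.9   52.3]
[0.005, 0.011, 0.096, -0.002, 0.005, -0.003]
[0.0, 0.0, 0.033, 0.0, 0.0, 0.0]
[0.41621827 0.10764886 0.05437886]
```

Call:
{"api": "arm_command", "payload": {
  "motion": [
    [0,0.01,0.05,0,0.005,-0.005,0],
    [0,0.01,0.1,0,0.005,-0.005,0],
    [0,0.01,0.128,0,0.005,-0.005,0],
    [0,0.01,0.128,0,0.005,-0.005,0]
  ]
}}

```text
time: 25.85
tool_pos: [0.4173, 0.1076, 0.0354]
ee_rot: [[0.078, 0.997, -0.001], [0.997, -0.078, -0.001], [-0.001, -0.001, -1.0]]
force: [1.0, 1.1, -2.5]
finger_gap: 0.0158
gripper_force: 30.0
```

```bash
python3 st.py|head -1
python3 - <<'E'
from h import *
plan(rk(6,60,35),rk(6,-70,35)); s=ctrl.observe(); print(s['tool_pos'])
E
```

```text
tip rack [-12.6  86.6] z 35.4 yaw -4.46 F [ 1.   1.1 -2.5]
[-0.169, 0.123, 0.003, -0.001, 0.001, 0.004]
[-0.867, 0.0, 0.0, 0.0, 0.0, 0.0]
[0.41730177 0.10735615 0.03543715]
```

Call:
{"api": "arm_command", "payload": {
  "motion": [
    [-0.03,0.05,0,0,0,0,0],
    [-0.08,0.1,0,0,0,0,0],
    [-0.17,0.125,0,0,0,0.004,0],
    [-0.17,0.125,0,0,0,0.004,0]
  ]
}}

```text
time: 26.3
tool_pos: [0.435, 0.0779, 0.0354]
ee_rot: [[0.089, 0.996, -0.002], [0.996, -0.089, -0.001], [-0.001, -0.002, -1.0]]
force: [0.5, -0.2, -2.3]
finger_gap: 0.0157
gripper_force: 30.0
```

Call:
{"api": "arm_command", "payload": {
  "motion": [
    [-0.12,0,0,0,0,0,0],
    [-0.28,0,0,0,0,0,0],
    [-0.44,0,0,0,0,0,0],
    [-0.54,0,0,0,0,0,0],
    [-0.6,0,0,0,0,0,0]
  ]
}}

```text
time: 26.8
tool_pos: [0.4265, -0.0108, 0.0356]
ee_rot: [[0.087, 0.996, -0.002], [0.996, -0.087, -0.001], [-0.001, -0.002, -1.0]]
force: [-0.5, 1.7, -2.0]
finger_gap: 0.0158
gripper_force: 30.0
```

```bash
python3 st.py; python3 wr.py
python3 - <<'E'
from h import *
plan(rk(6,-74,35),rk(128,-74,35)); s=ctrl.observe(); print(s['tool_pos'])
E
```

```text
tip rack [  6.5 -32.4] z 35.6 yaw -5.0 F [-0.5  1.7 -2. ]
[410. 196.] 12 rack [  66.  -113.1] pan [250. -80.]
[414. 197.] 9 rack [  65.5 -121.8] pan [249. -89.]
[371. 204.] 67 rack [ 44.8 -31. ] pan [228.   2.]
[410. 202.] 15 rack [  53.  -112.9] pan [237. -80.]
[414. 202.] 12 rack [  53.4 -122.4] pan [237. -90.]
[412. 212.] [ 30  31 536] in pan x,y [56. 30.] rack [-127.    -2.8]
[613. 249.] [  9  21 124] in pan x,y [228.   6.] rack [ 47.  -28.1]
[405. 298.] [11  4 42] in pan x,y [ 54. -25.] rack [-128.6  -59.1]
[-0.283, -0.002, 0.004, -0.001, 0.001, -0.003]
[-0.0, 0.813, 0.0, 0.0, 0.0, 0.0]
[ 0.42654126 -0.01057588  0.03561437]
```

Call:
{"api": "arm_command", "payload": {
  "motion": [
    [-0.1,0,0,0,0,0,0],
    [-0.22,0,0,0,0,0,0],
    [-0.29,0,0,0,0,0,0],
    [-0.29,0,0,0,0,0,0]
  ]
}}

```text
time: 27.3
tool_pos: [0.4228, -0.0535, 0.0356]
ee_rot: [[0.087, 0.996, -0.002], [0.996, -0.087, -0.001], [-0.001, -0.002, -1.0]]
force: [0.4, -0.6, -3.5]
finger_gap: 0.0159
gripper_force: 30.0
```

```bash
python3 st.py; python3 wr.py
```

```text
tip rack [  6.4 -75.3] z 35.6 yaw -5.01 F [ 0.4 -0.6 -3.5]
[410. 196.] 12 rack [  66.  -113.1] pan [250. -38.]
[414. 197.] 9 rack [  65.5 -121.8] pan [249. -46.]
[372. 203.] 74 rack [ 45.4 -31.2] pan [229.  44.]
[410. 202.] 15 rack [  53.  -112.9] pan [237. -37.]
[414. 202.] 12 rack [  53.4 -122.4] pan [237. -47.]
[619. 197.] [  8  22 128] in pan x,y [228.  47.] rack [ 47.  -28.3]
[413. 213.] [ 30  31 546] in pan x,y [56. 30.] rack [-126.8  -44.3]
```

Call:
{"api": "arm_command", "payload": {
  "motion": [
    [0,0.08,0.006,0,0,0,0],
    [0,0.16,0.006,0,0,0,0],
    [0,0.23,0.006,0,0,0,0],
    [0,0.29,0.006,0,0,0,0],
    [0,0.34,0.006,0,0,0,0]
  ]
}}

```text
time: 27.9
tool_pos: [0.472, -0.0562, 0.0346]
ee_rot: [[0.085, 0.996, -0.006], [0.996, -0.085, -0.001], [-0.002, -0.006, -1.0]]
force: [-41.1, 3.5, 46.7]
finger_gap: 0.0159
gripper_force: 30.0
```

Call:
{"api": "arm_command", "payload": {
  "motion": [
    [0,0.04,0,0,0,0,0],
    [0,0.08,0,0,0,0,0],
    [0,0.12,0,0,0,0,0],
    [0,0.12,0,0,0,0,0]
  ]
}}

```text
time: 28.3
tool_pos: [0.4915, -0.0577, 0.0347]
ee_rot: [[0.085, 0.996, -0.003], [0.996, -0.085, -0.0], [-0.001, -0.003, -1.0]]
force: [-3.3, 0.1, 4.3]
finger_gap: 0.0155
gripper_force: 30.0
```

```bash
python3 st.py; python3 wr.py
```

```text
tip rack [ 75.2 -73.3] z 34.7 yaw -4.87 F [-3.3  0.1  4.3]
[373. 187.] 88 rack [ 82.3 -30.8] pan [197.  43.]
[412. 189.] 67 rack [  82.  -116.8] pan [197. -43.]
[412. 213.] [ 30  30 505] in pan x,y [55. 30.] rack [-59.  -43.3]
```

Call:
{"api": "arm_command", "payload": {
  "motion": [
    [0,0.05,0,0,0,0,0],
    [0,0.1,0,0,0,0,0],
    [0,0.15,0,0,0,0,0],
    [0,0.2,0,0,0,0,0],
    [0,0.2,0,0,0,0,0]
  ]
}}

```text
time: 28.9
tool_pos: [0.5217, -0.0606, 0.0347]
ee_rot: [[0.085, 0.996, -0.003], [0.996, -0.085, -0.0], [-0.0, -0.003, -1.0]]
force: [-3.2, -0.6, 6.1]
finger_gap: 0.0159
gripper_force: 30.0
```

```bash
python3 st.py; python3 wr.py
```

```text
tip rack [105.6 -73.7] z 34.7 yaw -4.88 F [-3.2 -0.6  6.1]
[374. 187.] 86 rack [ 80.8 -33.1] pan [165.  41.]
[410. 188.] 23 rack [  84.8 -112. ] pan [169. -38.]
[412. 203.] [ 30  16 129] in pan x,y [55. 36.] rack [-28.9 -37.5]
[565. 205.] [10 14 52] in pan x,y [170.  38.] rack [ 87.4 -35.7]
[412. 208.] [15  8 63] in pan x,y [55. 33.] rack [-28.8 -40.5]
[412. 217.] [15  8 65] in pan x,y [56. 28.] rack [-28.2 -46.3]
[402. 222.] [12 13 56] in pan x,y [49. 25.] rack [-34.8 -49.2]
[420. 222.] [16 14 70] in pan x,y [61. 25.] rack [-23.2 -49.3]
[546. 317.] [12 11 67] in pan x,y [168. -46.] rack [  85.3 -120.7]
```

Going in nicely; on to tip x ≈ 130.

Call:
{"api": "arm_command", "payload": {
  "motion": [
    [0,0.05,0,0,0,0,0],
    [0,0.1,0,0,0,0,0],
    [0,0.14,0,0,0,0,0],
    [0,0.16,0,0,0,0,0],
    [0,0.16,0,0,0,0,0]
  ]
}}

```text
time: 29.5
tool_pos: [0.5445, -0.0628, 0.0346]
ee_rot: [[0.085, 0.996, -0.004], [0.996, -0.085, -0.001], [-0.001, -0.004, -1.0]]
force: [-11.2, 1.6, 13.1]
finger_gap: 0.0158
gripper_force: 30.0
```

```bash
python3 st.py; python3 wr.py
```

```text
tip rack [128.4 -74.1] z 34.6 yaw -4.89 F [-11.2   1.6  13.1]
[377. 187.] 85 rack [ 81.3 -39.6] pan [143.  34.]
[537. 196.] [10 10 43] in pan x,y [145.  44.] rack [ 84.  -30.6]
[403. 203.] [15 15 68] in pan x,y [49. 36.] rack [-11.8 -37.8]
[421. 202.] [13 13 57] in pan x,y [61. 37.] rack [ -0.2 -37.2]
[533. 206.] [ 8 15 62] in pan x,y [142.  36.] rack [ 81.6 -37.8]
[412. 212.] [ 15  16 127] in pan x,y [56. 31.] rack [ -5.6 -43.6]
[537. 214.] [11 12 51] in pan x,y [146.  31.] rack [ 85.  -43.1]
[403. 222.] [14 13 60] in pan x,y [50. 25.] rack [-11.4 -49.7]
[420. 222.] [14 13 59] in pan x,y [61. 25.] rack [ -0.  -49.5]
[405. 298.] [11  4 43] in pan x,y [ 54. -25.] rack [ -6.8 -99.8]
[522. 308.] [ 17  25 127] in pan x,y [144. -37.] rack [  83.8 -112.1]
```

Call:
{"api": "arm_command", "payload": {
  "motion": [
    [0,-0.02,-0.004,0,0,0,0],
    [0,-0.06,-0.006,0,0,0,0],
    [0,-0.12,-0.006,0,0,0,0],
    [0,-0.19,-0.006,0,0,0,0],
    [0,-0.26,-0.006,0,0,0,0]
  ]
}}

```text
time: 30.1
tool_pos: [0.5052, -0.0601, 0.0354]
ee_rot: [[0.086, 0.996, -0.003], [0.996, -0.086, -0.001], [-0.001, -0.003, -1.0]]
force: [0.9, 1.0, -5.5]
finger_gap: 0.0157
gripper_force: 30.0
```

Call:
{"api": "arm_command", "payload": {
  "motion": [
    [0,-0.08,0,0,0,0,0],
    [0,-0.16,0,0,0,0,0],
    [0,-0.24,0,0,0,0,0],
    [0,-0.31,0,0,0,0,0],
    [0,-0.34,0,0,0,0,0]
  ]
}}

```text
time: 30.6
tool_pos: [0.4544, -0.0559, 0.0356]
ee_rot: [[0.086, 0.996, -0.003], [0.996, -0.086, -0.001], [-0.001, -0.003, -1.0]]
force: [0.3, 0.1, -5.4]
finger_gap: 0.0159
gripper_force: 30.0
```

```bash
python3 st.py; python3 wr.py
```

```text
tip rack [ 38.  -74.7] z 35.6 yaw -4.92 F [ 0.3  0.1 -5.4]
[374. 229.] 94 rack [-10.  -40.8] pan [142.  34.]
[408. 230.] 81 rack [  -8.3 -113.8] pan [144. -39.]
[521. 205.] [ 12  28 115] in pan x,y [132.  37.] rack [-18.1 -38.3]
[536. 196.] [ 9 10 41] in pan x,y [144.  43.] rack [ -6.2 -31.6]
[422. 207.] [14 24 92] in pan x,y [61. 34.] rack [-89.8 -40.9]
[529. 206.] [ 13  14 106] in pan x,y [139.  37.] rack [-11.8 -38.2]
[404. 219.] [ 25  25 135] in pan x,y [51. 27.] rack [-100.6  -48.5]
[411. 212.] [ 16  16 132] in pan x,y [55. 31.] rack [-96.4 -44.4]
[535. 214.] [12 13 56] in pan x,y [145.  31.] rack [ -5.8 -43.8]
[405. 297.] [12  5 51] in pan x,y [ 54. -25.] rack [ -97.4 -100.8]
[515. 308.] [ 24  25 304] in pan x,y [138. -36.] rack [ -12.  -112.5]
```

Call:
{"api": "arm_command", "payload": {
  "motion": [
    [0,-0.06,-0.01,0,0,0,0],
    [0,-0.12,-0.03,-0.02,0,0,0],
    [0,-0.17,-0.03,-0.04,0,0,0],
    [0,-0.19,-0.04,-0.055,0,0,0],
    [0,-0.19,-0.04,-0.055,0,0,0]
  ]
}}

```text
time: 31.2
tool_pos: [0.4259, -0.0536, 0.0417]
ee_rot: [[0.086, 0.993, 0.083], [0.996, -0.085, -0.009], [-0.002, 0.084, -0.996]]
force: [1.2, -0.2, -6.1]
finger_gap: 0.0155
gripper_force: 30.0
```

```bash
python3 st.py; python3 wr.py|awk '$0!~/pan x,y \[(4|5|6)/'
python3 - <<'E'
from h import *
plan((rk(5,75,39)[0],pose(YR,5))); s=ctrl.observe(); print(s['tool_pos'])
E
```

```text
tip rack [  8.8 -74.8] z 41.7 yaw -4.91 F [ 1.2 -0.2 -6.1]
[374. 241.] 97 rack [-36.6 -41.2] pan [143.  34.]
[409. 243.] 98 rack [ -36.2 -116.5] pan [144. -42.]
[519. 202.] [11 23 84] in pan x,y [130.  39.] rack [-34.5 -38.3]
[533. 211.] [ 19  24 115] in pan x,y [142.  34.] rack [-20.5 -44.6]
[526. 207.] [12 14 75] in pan x,y [136.  36.] rack [-27.6 -42. ]
[404. 297.] [13  5 57] in pan x,y [ 54. -25.] rack [-120.8 -105.4]
[512. 304.] [ 24  25 150] in pan x,y [135. -34.] rack [ -28.8 -118.2]
[516. 310.] [ 17  19 150] in pan x,y [140. -38.] rack [ -23.7 -123.5]
[0.995, -0.043, 0.014, -0.002, 0.001, -0.001]
[ 0.42737309 -0.0534639   0.04186194]
```

Call:
{"api": "arm_command", "payload": {
  "motion": [
    [0.03,0,0,0,0,0,0],
    [0.09,0,0,0,0,0,0],
    [0.16,0,0,0,0,0,0],
    [0.23,-0.01,0,0,0,0,0],
    [0.3,-0.01,0,0,0,0,0]
  ]
}}

```text
time: 31.8
tool_pos: [0.4295, -0.0069, 0.0415]
ee_rot: [[0.085, 0.993, 0.083], [0.996, -0.085, -0.008], [-0.0, 0.084, -0.996]]
force: [0.2, -1.5, -6.6]
finger_gap: 0.0157
gripper_force: 30.0
```

Call:
{"api": "arm_command", "payload": {
  "motion": [
    [0.07,0,0,0,0,0,0],
    [0.14,0,0,0,0,0,0],
    [0.21,0,0,0,0,0,0],
    [0.28,0,0,0,0,0,0],
    [0.35,-0.02,0,0,0,0,0]
  ]
}}

```text
time: 32.3
tool_pos: [0.4314, 0.0452, 0.0413]
ee_rot: [[0.086, 0.993, 0.084], [0.996, -0.086, -0.008], [-0.0, 0.084, -0.996]]
force: [-0.6, 0.6, -5.9]
finger_gap: 0.0157
gripper_force: 30.0
```

Call:
{"api": "arm_command", "payload": {
  "motion": [
    [0.07,0,0,0,0,0,0],
    [0.14,0,0,0,0,0,0],
    [0.21,0,0,0,0,0,0],
    [0.28,0,0,0,0,0,0],
    [0.35,-0.02,0,0,0,0,0]
  ]
}}

```text
time: 32.8
tool_pos: [0.4329, 0.0978, 0.041]
ee_rot: [[0.086, 0.993, 0.084], [0.996, -0.086, -0.008], [-0.0, 0.084, -0.996]]
force: [0.1, -0.9, -6.0]
finger_gap: 0.0158
gripper_force: 30.0
```

Call:
{"api": "arm_command", "payload": {
  "motion": [
    [0.05,-0.04,0,0,0,0,0],
    [0.08,-0.09,0,0,0,0,0],
    [0.1,-0.12,0,0,0,0,0],
    [0.1,-0.12,0,0,0,0,0]
  ]
}}

```text
time: 33.2
tool_pos: [0.4153, 0.1134, 0.0393]
ee_rot: [[0.085, 0.993, 0.084], [0.996, -0.085, -0.008], [-0.001, 0.084, -0.996]]
force: [-0.3, -1.2, -5.7]
finger_gap: 0.0159
gripper_force: 30.0
```

```bash
python3 st.py; python3 wr.py|awk '$0!~/pan x,y \[(4|5|6)/'
```

```text
tip rack [-15.7  90.8] z 39.3 yaw -4.87 F [-0.3 -1.2 -5.7]
[295. 247.] 95 rack [-61.8 126. ] pan [143.  35.]
[330. 250.] 94 rack [-61.5  51.2] pan [143. -40.]
[528. 205.] [ 24  28 402] in pan x,y [137.  37.] rack [-53.  124.8]
[404. 297.] [12  5 51] in pan x,y [ 54. -25.] rack [-146.2   60.8]
[515. 307.] [ 23  24 359] in pan x,y [138. -36.] rack [-52.4  45.3]
```

Call:
{"api": "arm_command", "payload": {
  "motion": [
    [0,0,0,0,0,0,0],
    [0,0,-0.08,0,0,0,0],
    [0,0,-0.22,0,0,0,0],
    [0,0,-0.36,0,0,0,0],
    [0,0,-0.5,0,0,0,0]
  ]
}}

```text
time: 33.8
tool_pos: [0.4096, 0.1138, 0.1148]
ee_rot: [[0.086, 0.993, 0.083], [0.996, -0.086, -0.007], [-0.0, 0.083, -0.997]]
force: [0.4, -0.3, -7.3]
finger_gap: 0.0158
gripper_force: 30.0
```

Call:
{"api": "arm_command", "payload": {
  "motion": [
    [0,0,-0.1,0,0,0,0],
    [0,0,-0.17,0,0,0,0],
    [0,0,-0.22,0,0,0,0],
    [0,0,-0.22,0,0,0,0]
  ]
}}

```text
time: 34.2
tool_pos: [0.4076, 0.1138, 0.1478]
ee_rot: [[0.087, 0.993, 0.085], [0.996, -0.086, -0.009], [-0.001, 0.086, -0.996]]
force: [-0.4, -0.3, -6.4]
finger_gap: 0.016
gripper_force: 30.0
```

```bash
python3 wr.py|awk '$0!~/pan x,y \[(4|5|6)/'
python3 - <<'E'
from h import *
print(ctrl.observe()['tool_pos'],np.round(ctrl.observe()['force'],1))
plan(((420,225,150),pose(0,5)),((399.5,342,150),pose(4.76,5)),((399.5,342,140),pose(4.76,0)))
E
```

```text
[635. 146.] [  9  15 120] in pan x,y [243.  88.] rack [209.9 193. ]
[526. 204.] [ 23  28 473] in pan x,y [136.  38.] rack [ 18.2 110.7]
[629. 244.] [ 10  14 113] in pan x,y [248.  10.] rack [218.8  60.6]
[403. 297.] [14  5 62] in pan x,y [ 53. -25.] rack [-118.7   15.3]
[513. 306.] [ 24  24 402] in pan x,y [137. -35.] rack [19.1 -6.7]
[0.40739414 0.11366289 0.14724023] [ 1.2  0.2 -6.4]
[0.747, 0.021, -0.018, -0.001, 0.006, -0.055]
[0.78, -0.136, -0.012, 0.0, 0.005, -0.053]
[-0.0, -0.006, 0.066, 0.056, -0.0, -0.0]
```

Call:
{"api": "arm_command", "payload": {
  "motion": [
    [0.07,0,0,0,0,0,0],
    [0.2,0,0,0,0,-0.01,0],
    [0.38,0.01,-0.01,0,0,-0.03,0],
    [0.57,0.02,-0.02,0,0.005,-0.045,0],
    [0.75,0.02,-0.02,0,0.006,-0.055,0]
  ]
}}

```text
time: 34.75
tool_pos: [0.4196, 0.2269, 0.1495]
ee_rot: [[-0.001, 0.997, 0.083], [1.0, 0.001, 0.002], [0.002, 0.083, -0.997]]
force: [0.6, -0.3, -6.6]
finger_gap: 0.0155
gripper_force: 30.0
```

Call:
{"api": "arm_command", "payload": {
  "motion": [
    [0.18,-0.02,0,0,0,-0.01,0],
    [0.36,-0.05,0,0,0,-0.02,0],
    [0.54,-0.09,-0.01,0,0.003,-0.04,0],
    [0.69,-0.12,-0.01,0,0.005,-0.05,0],
    [0.78,-0.136,-0.01,0,0.005,-0.053,0]
  ]
}}

```text
time: 35.25
tool_pos: [0.3979, 0.3448, 0.1492]
ee_rot: [[-0.087, 0.993, 0.082], [0.996, 0.086, 0.01], [0.003, 0.083, -0.997]]
force: [0.1, 0.0, -7.5]
finger_gap: 0.0158
gripper_force: 30.0
```

Call:
{"api": "arm_command", "payload": {
  "motion": [
    [0,0,0.02,0.02,0,0,0],
    [0,0,0.04,0.04,0,0,0],
    [0,0,0.06,0.056,0,0,0],
    [0,0,0.06,0.056,0,0,0]
  ]
}}

```text
time: 35.65
tool_pos: [0.4006, 0.3419, 0.1401]
ee_rot: [[-0.082, 0.997, -0.007], [0.997, 0.082, 0.002], [0.002, -0.007, -1.0]]
force: [1.2, -0.3, -6.0]
finger_gap: 0.016
gripper_force: 30.0
```

```bash
python3 wr.py
python3 - <<'E'
from h import *
s=ctrl.observe(); print(s['tool_pos'],np.round(s['ee_rot'],3).tolist())
plan(((399.6,342,95),pose(4.76)),((399.5,342,80),pose(4.76)))
d=vision.get_image('wrist'); t=np.array(s['tool_pos'])*1000
g=d['image'].astype(int).max(2);
E
```

```text
[409. 212.] [ 30  31 532] in pan x,y [54. 31.] rack [-162.9  345. ]
[404. 297.] [13  5 42] in pan x,y [ 53. -24.] rack [-150.   263.6]
[511. 309.] [ 8 12 54] in pan x,y [135. -37.] rack [-27.7 265.4]
[0.40015998 0.34220823 0.14043945] [[-0.082, 0.997, -0.006], [0.997, 0.082, 0.002], [0.002, -0.005, -1.0]]
[-0.002, -0.002, 0.303, -0.003, -0.001, -0.0]
[0.0, -0.001, 0.1, 0.0, 0.0, 0.0]
```

Call:
{"api": "arm_command", "payload": {
  "motion": [
    [0,0,0.07,-0.003,0,0,0],
    [0,0,0.15,-0.004,0,0,0],
    [0,0,0.22,-0.004,0,0,0],
    [0,0,0.27,-0.004,0,0,0],
    [0,0,0.27,-0.004,0,0,0]
  ]
}}

```text
time: 36.25
tool_pos: [0.3988, 0.3427, 0.0994]
ee_rot: [[-0.085, 0.996, 0.001], [0.996, 0.085, 0.002], [0.001, 0.001, -1.0]]
force: [1.1, -1.0, -6.7]
finger_gap: 0.0159
gripper_force: 30.0
```

Run:
```python
from h import *
s=ctrl.observe(); print(s['tool_pos'],np.round(s['ee_rot'],3).tolist(),np.round(s['force'],1))
plan(((399.5,342,80),pose(4.76)))
w=vision.get_image('wrist')['image'];cv2.imwrite('pics/w5.png',w[:,:,::-1])
a=cv2.imread('pics/w3.png'); b=w[:,:,::-1]
# pan left rear corner / wall compare: row profiles down a column through floor and base
for u in(300,450,540):
    f=lambda im:np.argsort(-abs(np.diff(cv2.GaussianBlur(im,(3,3),0)[130:230,u].astype(int).sum(1))))[:4]+130
    print(u,f(a),f(b))
```

```text
[0.39879513 0.34268436 0.0994206 ] [[-0.085, 0.996, 0.001], [0.996, 0.085, 0.002], [0.001, 0.001, -1.0]] [ 1.1 -1.  -6.7]
[-0.005, 0.004, 0.129, 0.001, -0.001, 0.001]
300 [149 150 148 140] [144 145 143 146]
450 [152 151 153 150] [221 149 222 220]
540 [159 158 160 130] [165 166 156 157]
```

Call:
{"api": "arm_command", "payload": {
  "motion": [
    [-0.013,0.004,0,0.001,0,0,0],
    [-0.013,0.004,0.03,0.001,0,0,0],
    [-0.013,0.004,0.06,0.001,0,0,0],
    [-0.013,0.004,0.09,0.001,0,0,0],
    [-0.013,0.004,0.09,0.001,0,0,0]
  ]
}}

```text
time: 36.8
tool_pos: [0.4, 0.341, 0.0865]
ee_rot: [[-0.085, 0.996, 0.0], [0.996, 0.085, 0.002], [0.002, 0.0, -1.0]]
force: [-0.7, -0.8, -6.2]
finger_gap: 0.0156
gripper_force: 30.0
```

Call:
{"api": "arm_command", "payload": {
  "motion": [
    [0,0,0.02,0,0,0,0],
    [0,0,0.03,0,0,0,0],
    [0,0,0.04,0,0,0,0],
    [0,0,0.04,0,0,0,0]
  ]
}}

```text
time: 37.2
tool_pos: [0.4003, 0.3413, 0.0811]
ee_rot: [[-0.085, 0.996, 0.001], [0.996, 0.085, 0.002], [0.002, 0.001, -1.0]]
force: [0.7, -0.3, -5.9]
finger_gap: 0.0157
gripper_force: 30.0
```

Call:
{"api": "arm_command", "payload": {
  "motion": [
    [0,0,0.006,0,0,0,0],
    [0,0,0.01,0,0,0,0],
    [0,0,0.01,0,0,0,0]
  ]
}}

```text
time: 37.5
tool_pos: [0.4, 0.3416, 0.0799]
ee_rot: [[-0.085, 0.996, 0.001], [0.996, 0.085, 0.003], [0.002, 0.001, -1.0]]
force: [-4.5, -0.2, 0.2]
finger_gap: 0.0157
gripper_force: 30.0
```

Call:
{"api": "arm_command", "payload": {
  "motion": [
    [0,0,0,0,0,0,0.3],
    [0,0,0,0,0,0,0.5],
    [0,0,0,0,0,0,0.8],
    [0,0,0,0,0,0,0.8],
    [0,0,0,0,0,0,0.8]
  ]
}}

```text
time: 38.0
tool_pos: [0.4004, 0.3413, 0.0797]
ee_rot: [[-0.084, 0.996, 0.001], [0.996, 0.084, 0.002], [0.002, 0.001, -1.0]]
force: [-0.0, -0.7, -0.6]
finger_gap: 0.052
gripper_force: 0.0
```

Call:
{"api": "arm_command", "payload": {
  "motion": [
    [0,0,0,0,0,0,0.8],
    [0,0,0,0,0,0,0.8],
    [0,0,0,0,0,0,0.8],
    [0,0,0,0,0,0,0.8],
    [0,0,0,0,0,0,0.8]
  ]
}}

```text
time: 38.5
tool_pos: [0.4003, 0.3413, 0.0797]
ee_rot: [[-0.085, 0.996, 0.001], [0.996, 0.085, 0.002], [0.002, 0.001, -1.0]]
force: [-0.1, -0.2, -0.3]
finger_gap: 0.0754
gripper_force: 0.0
```

Call:
{"api": "arm_command", "payload": {
  "motion": [
    [0,0,-0.1,0,0,0,0.8],
    [0,0,-0.3,0,0,0,0.8],
    [0,0,-0.6,0,0,0,0.8],
    [0,0,-0.96,0,0,0,1],
    [0,0,-0.96,0,0,0,1]
  ]
}}

```text
time: 39.0
tool_pos: [0.4012, 0.3436, 0.2301]
ee_rot: [[-0.085, 0.996, 0.007], [0.996, 0.085, 0.007], [0.006, 0.008, -1.0]]
force: [0.2, 0.9, -0.7]
finger_gap: 0.0879
gripper_force: 0.0
```

Run:
```python
from h import *
s=ctrl.observe(); d=vision.get_image('wrist'); print(s['finger_gap'],s['tool_pos'])
im=d['image']; cv2.imwrite('pics/w6.png',im[:,:,::-1]); g=im.astype(int).max(2)
e=w2wpx(s,d,[[.4,.342,.137]])[0].astype(int); roi=np.zeros(g.shape,bool); roi[e[1]-50:e[1]+50,e[0]-16:e[0]+16]=1
m=blob((g<45)&roi); w=wpx2w(s,d,rect(m),.137)[:,:2].astype(np.float32)*1000; print('bar',cv2.minAreaRect(w),m.sum())
hsv=cv2.cvtColor(im,cv2.COLOR_RGB2HSV).astype(int)
m=(abs(hsv[...,0]-25)<5)&(hsv[...,1]>110)&(hsv[...,2]>90); n,l,q,c=cv2.connectedComponentsWithStats(cv2.dilate(m.astype(np.uint8),np.ones((3,3))))
G=np.array([399.6,342.6]);a=np.radians(4.8);X=np.array([np.cos(a),np.sin(a)]);Y=np.array([-X[1],X[0]])
for i in range(1,n):
    if q[i,4]>30 and 120<c[i][1]<300 and c[i][0]>335:
        v=wpx2w(s,d,c[i],.072)[0,:2]*1000-G; print(c[i].round(),q[i,4],np.round([v@X,v@Y]))
# dark discs in pan
r=(g<70); r[:,:345]=0; r[:130]=0; r[280:]=0; r[:,490:]=0; n,l,q,c=cv2.connectedComponentsWithStats(r.astype(np.uint8))
for i in range(1,n):
    if q[i,4]>300: print('dark',q[i],c[i].round())
```

```text
0.08786911450052785 [0.40115993 0.34359561 0.2300646 ]
bar ((398.0702209472656, 361.76519775390625), (12.5042142868042, 18.42518424987793), 5.116666316986084) 262
[451. 188.] 276 [138.  36.]
[374. 192.] 280 [56. 29.]
[371. 253.] 282 [ 55. -34.]
[447. 256.] 251 [138. -38.]
dark [ 423  161   52   53 1892] [448. 186.]
dark [ 345  164   55   55 2104] [371. 191.]
dark [ 345  224   52   55 1970] [370. 250.]
dark [ 418  228   51   52 1672] [444. 252.]
```

Run:
```python
from h import *
s=ctrl.observe(); d=vision.get_image('wrist'); im=d['image']; g=im.astype(int).max(2)
e=w2wpx(s,d,[[.4,.342,.137]])[0].astype(int); roi=np.zeros(g.shape,bool); roi[e[1]-55:e[1]+55,e[0]-14:e[0]+14]=1
for th in(60,80): 
    m=blob((g<th)&roi); w=wpx2w(s,d,rect(m),.137)[:,:2].astype(np.float32)*1000; print('bar',cv2.minAreaRect(w),m.sum())
for n,f in(('top','top0'),('scene','scene0')):
    b=vision.get_image(n)['image'][:,:,::-1].copy(); a=cv2.imread(f'pics/{f}.png')
    for k,(u,v,h) in (dict(tin=(157,207,22),flux=(211,172,16),driver=(530,180,30)) if n=='top' else dict(tin=(489,231,18),flux=(462,265,18),driver=(175,377,30))).items():
        R=cv2.matchTemplate(b[v-h-20:v+h+20,u-h-20:u+h+20],a[v-h:v+h,u-h:u+h],cv2.TM_CCOEFF_NORMED); _,x,_,l=cv2.minMaxLoc(R); print(n,k,round(x,2),l[0]-20,l[1]-20)
d=vision.get_image('top'); hsv=cv2.cvtColor(d['image'],cv2.COLOR_RGB2HSV).astype(int); H,S,V=hsv[...,0],hsv[...,1],hsv[...,2]
m=(H>5)&(H<17)&(S>225)&(V>120); m[:,:490]=0; m[:,560:]=0; m[:240]=0; m[355:]=0
m=blob(cv2.morphologyEx(m.astype(np.uint8),cv2.MORPH_CLOSE,np.ones((5,5)))); print('meter',cv2.minAreaRect(px2w(d,rect(m),.04)[:,:2].astype(np.float32)*1000),m.sum())
```

```text
bar ((399.8153076171875, 343.2485046386719), (13.297301292419434, 55.440765380859375), 5.119723320007324) 990
bar ((399.80621337890625, 343.2482604980469), (13.360250473022461, 55.440773010253906), 4.618170261383057) 1072
top tin 0.97 0 0
top flux 1.0 0 0
top driver 1.0 0 0
scene tin 0.98 0 0
scene flux 1.0 0 0
scene driver 0.99 0 0
meter ((454.3738708496094, -318.63299560546875), (77.67771911621094, 191.5833282470703), 63.40214920043945) 714
```

Run:
```python
from h import *
a=cv2.imread('pics/s5.png'); b=cv2.resize(vision.get_image('scene')['image'][:,:,::-1][160:360,70:350],None,fx=2,fy=2)
t=a[100:262,72:165]; R=cv2.matchTemplate(b,t,cv2.TM_CCOEFF_NORMED); _,x,_,l=cv2.minMaxLoc(R); print('meter+mat',x,(l[0]-40-72)/2,(l[1]-40-100)/2)
d=vision.get_image('top'); im=d['image']; hsv=cv2.cvtColor(im,cv2.COLOR_RGB2HSV).astype(int)
w=(hsv[...,0]>40)&(hsv[...,0]<85)&(hsv[...,1]>90)&(hsv[...,2]>60); w[:,:480]=0; w[:,580:]=0; w[:235]=0; w[365:]=0
m=blob(w); r=cv2.minAreaRect(px2w(d,rect(m),.04)[:,:2].astype(np.float32)*1000); print('screen',r,m.sum())
a0=cv2.imread('pics/top0.png')[:,:,::-1]; dd=vision.get_image('top')
hs=cv2.cvtColor(np.ascontiguousarray(a0),cv2.COLOR_RGB2HSV).astype(int); w=(hs[...,0]>40)&(hs[...,0]<85)&(hs[...,1]>90)&(hs[...,2]>60); w[:,:315]=0; w[:,380:]=0; w[:245]=0; w[345:]=0
m=blob(w); print('screen at start',cv2.minAreaRect(px2w(dd,rect(m),.04)[:,:2].astype(np.float32)*1000),m.sum())
```

```text
meter+mat 0.9906523823738098 0.0 0.0
screen ((490.66973876953125, -356.1775817871094), (55.426212310791016, 46.76218795776367), 82.53443908691406) 597
screen at start ((506.5860595703125, 41.31482696533203), (46.79117202758789, 56.13389587402344), 10.441844940185547) 587
```

```bash
python3 -c "
from bench import job
print(job.sign_off())"
```

```text
the job is handed in; nothing more can be done
None
```

I've handed the job in; no verdict came back. By my last camera measurements, the multimeter is about 5 mm from the mat's centre and lined up with it. All four chokes are in the pan, which is seated on the scale within about 1 mm of where it first sat. The bottle, screwdriver and tin have not moved.

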